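# Square the die block up to the press fence

### The arm

A 7-joint arm with a two-finger parallel gripper is mounted at the origin on the work surface. World frame = base frame: x ahead of the robot, y to its left, z up, the work surface at z = 0. Lengths are in mm, angles in rad, forces in N, time in s.
With the tool pointing down it reaches from about 425 to 875 mm from the base axis. Payload 4.7 kg.
Tool frame: the origin (TCP) lies between the finger pads; the fingertips stand 25 mm ahead of it and the grasp point (between the pads) lies 6 mm ahead of it; z points along the fingers, y is the direction in which the jaws open and shut (so a half turn about z gives the same grasp; the last joint's range is limited). The gripper opens to 85 mm and grips with 20 to 120 N. Pads are 22 mm wide; open, the fingers measure 114 mm over their backs; the gripper's body (76 mm by 85 mm) begins 54 mm behind the grasp point. The pads swing forward as they close: fully open they stand 13 mm farther back than shut.
Start: joints at [-1.214, 0.321, -0.07, 1.45, 0.023, 1.371, -0.057], TCP at [218.509, 612.191, 233.749] pointing down, gripper open.
Joint ranges: [-2.86, 2.86], [-0.3, 2.09], [-1.38, 1.24], [0.06, 2.45], [-1.56, 4.7], [0.09, 2.05], [-2.69, 2.69]. Speed limits (rad/s): [2.57, 2.57, 3.14, 3.14, 3.14, 3.14, 3.14].

### API

Orientations are given as a unit quaternion [x, y, z, w].
In Python, from rig import monitor, read_camera, get_calibration, order, nets gives the robot as it stands. The module is installed in compiled form; this text tells all that it offers.
- The arm moves only by the tool jog_arm, never from a script. Its argument "motion" is text: rows parted by semicolons, each of 7 numbers parted by spaces: the shift along the world's x, y, z normalised to -1 to 1, where 1 is 4 cm, then the turn, a rotation vector about the world's x, y, z normalised to -1 to 1, where 1 is 8 degrees, then the closure, from -1 (fully open) to 1 (shut), so that 0 is half open. In form: tx ty tz wx wy wz jaw; .... A call has 1 to 12 rows; each row shifts and turns the commanded pose from where the row before left it; what a row does not reach is not made up. A row lasts 1/10 s, in which the tool goes at most 50 mm and 8.59 degrees, less where a joint would pass 70% of its speed; a pose out of reach is approached as far as the arm can. A call with a number of a shift or a turn outside -1 to 1 is refused whole. A call with a gripper value outside its range is refused whole. The fingers move at their own pace and stop on an object; the grip force is fixed at half the most. Time passes only in rows, so rows that do not move let the fingers close. It gives the time, the measured TCP pose, the force and the opening at its end, in the units of the state.
- monitor.get_obs(): the state, without advancing time (a new reading comes with each control period).
- read_camera(name): name is "scene" or "side" or "wrist"; returns the picture (420x560x3 uint8, red, green, blue); there is no depth.
- get_calibration(name): a dict with "camera_matrix" (3x3 intrinsics, pixels), "position" and "rotation" of the camera in the world; the wrist camera has in their place "hand_eye" (4x4, takes a point from camera to tool coordinates, whose origin is the TCP and whose axes are the flange's). Camera axes: x right, y up, looking along -z (the intrinsics and any distortion apply to the point x, -y, -z); pixel columns grow to the right and rows downward; lengths in mm; the calibration is good to about 2 mm. A picture is of the moment at which its call begins: read the wrist's pose just before it. get_calibration takes no time and is no camera call.
- order.close_job(): hands the job in, once; it reports no verdict.
Trained networks look in the newest picture that a camera, given by its name, has taken for a name from the list of things; names that differ only in an ending like _2 or _b are one class to them, and where a whole thing is asked for, a point or a joint stands for the part that bears it (a point fixed in the world has none). Each returns a list of dicts, best first, with "score" (0 to 1); they miss things now and then, are a little off and sometimes report something else, mostly with a low value. They report only what shows in the picture. A call takes as long as a camera call.
- nets.recognise(camera, thing): "extent" ([left, top, right, bottom] in pixels, round what is visible of it).
- nets.pinpoint(camera, thing): "point" ([column, row] in pixels: a listed point, or the origin of a listed thing).
The state is a dict: "clock": time; "joint_positions": joint angles; "qvel": joint speeds; "tau": joint torques, N m; "tool_pos": TCP position; "orientation": TCP orientation; "wrist_force": force on the tool from outside, world axes, zero at the start; "wrist_torque": the same for the moment, N m; "gripper_width": opening from 0.0 (shut) to 1.0 (fully open).
Only numpy, scipy, OpenCV 4.12 (cv2) and the standard library are available. Lean on these libraries where they do the work, as an engineer would, in place of code of your own. Each camera call takes 0.05 s, during which the arm holds its last target.

### The job

Square the heavy steel die block up to the fence of the press plate, ready for clamping: with the fingertips push on its sides, beginning at the end that now lies farther from the fence, then at the other end, and so on end by end, until one of its long sides lies flush against the fence over its full length. Only push it by its outer sides: it stays flat on the plate and is not gripped, lifted or worked from its top or its bore. Leave the clamp strap, drip pan and candlestick where they are.

Things in the scene. Friction and masses are not known exactly. Their poses are not given: they have to be found in the camera images.
- die: Ground-steel block 120 long (x) x 90 wide (y) x 34 mm high, 2.6 kg, loose on the oiled plate (6 to 13 N slides it); bore in its top 52 mm across, 16 deep. Origin: centre of underside. Long sides (+y, -y) are alike. At first the +x end is nearer the fence, the long axis 30 to 90 degrees off the fence line. Pushed squarely 47 mm from its middle, it turns about a point about 36 mm past the middle.
- fence_face (a point): Middle of the fence's working face, at the height of the plate's top (24 mm above the bench). The fence is a steel bar 340 mm long (170 to each side), 32 thick, 30 high, bolted down and immovable. y runs along the face, x points into the fence, away from the robot; the clear plate is on the -x side.
- bolster: The press plate: fixed grey T-slotted plate 340 (x) by 460 mm (y), top 24 mm above the bench. Origin: centre of its underside; fence face at x = +115 mm. Its three slots (16 mm wide, along y) do not catch block or fingers. A fixed clamping bolt, 26 mm across, stands at x = 0, y = -195 mm, 45 mm above the plate.
- clamp_strap: Bystander: dark steel slotted strap 100 x 30 x 14 mm lying loose on the plate along its +y edge, some 200 mm from the plate's middle. Origin: centre of its underside, x along its length.
- candlestick: Bystander: turned brass candlestick 150 mm tall, foot 81 mm across, standing loose on the bench beside the plate. Origin: centre of its foot's underside.
- drip_pan: Bystander: shallow brass pan 82 mm across, 14 mm high, loose on the bench beside the plate. Origin: centre of its underside.

How it is judged:
By the outcome, as a careful person would: the job done as asked, in the order asked, and still so for the second after the job is handed in, with the robot touching nothing.
It also fails if it takes over 58 s, if anything falls off the work surface, if the arm or the gripper's body presses on something with over 40 N, if the wrist force passes 120 N, or if a joint passes its speed limit or range.

## Working session

There is one attempt and no reset: what is moved stays moved. The work goes in short steps, Python scripts to look and compute and a tool call to move; the robot and the scene stay as the last step left them, time stands still between calls to the robot, and variables do not carry over. Pictures are saved under pics/ and viewed, and the job is handed in when it is done.

Besides the shell and the picture viewer there is one more tool, called after ">>>" by a JSON object that holds its "api" and its "payload". jog_arm: Moves the arm, as the interface text tells. Its arguments: {"type":"object","properties":{"motion":{"type":"string"}},"required":["motion"]}

```bash
mkdir -p pics; cat > h.py <<'E'
import numpy as np, cv2
from rig import monitor, read_camera, get_calibration, order, nets
def save(cam,name):
    im=read_camera(cam); cv2.imwrite('pics/'+name+'.png',im[:,:,::-1]); return im
def ray(cam,uv,z):
    c=get_calibration(cam); K=np.array(c['camera_matrix']); R=np.array(c['rotation']); p=np.array(c['position'])
    d=c.get('distortion',None)
    q=cv2.undistortPoints(np.array([[uv]],float),K,None if d is None else np.array(d))[0,0]
    v=R@np.array([q[0],-q[1],-1]); return p+v*(z-p[2])/v[2]
def proj(cam,P):
    c=get_calibration(cam); K=np.array(c['camera_matrix']); R=np.array(c['rotation']); p=np.array(c['position'])
    v=R.T@(np.array(P,float)-p); v=np.array([v[0],-v[1],-v[2]]); u=K@v; return u[:2]/u[2]
E
python3 - <<'E'
from h import *
print(monitor.get_obs())
for c in ['scene','side']:
    print(get_calibration(c))
    save(c,c+'0')
    for t in ['die','fence_face','bolster','clamp_strap','candlestick','drip_pan']:
        print(c,t,nets.pinpoint(c,t)[:2],nets.recognise(c,t)[:1])
E
```

```text
{'clock': 0.0, 'joint_positions': array([-1.21387932,  0.32179391, -0.07008803,  1.45169241,  0.0225934 ,
        1.37083972, -0.05690304]), 'qvel': array([-6.63148874e-05,  3.01176223e-04, -2.01352373e-03,  8.04123478e-04,
        1.08844750e-03,  2.27402601e-04, -1.38375841e-03]), 'tau': array([-6.85869309e-04, -4.93598020e+01, -3.82300476e-01, -3.14322317e+01,
        1.32833241e-02,  1.15380084e-02,  1.19282674e-06]), 'tool_pos': array([218.34806148, 611.63799803, 232.63370384]), 'orientation': array([ 1.70555654e-01,  9.85347564e-01, -9.65888136e-04, -1.19100118e-04]), 'wrist_force': array([-0.03614729, -0.03071344, -0.66047214]), 'wrist_torque': array([ 0.01938596, -0.01059249, -0.02150525]), 'gripper_width': 0.9992841662918841}
{'camera_matrix': array([[533.85785219,   0.        , 273.60791119],
       [  0.        , 533.85785219, 209.27464166],
       [  0.        ,   0.        ,   1.        ]]), 'position': array([1148.52133454, -268.13561468,  936.59649892]), 'rotation': array([0.27869175, 0.1648257 , 0.48841134, 0.81031954])}
scene die [{'point': [266.1, 214.6], 'score': 0
[... 1032 characters left out ...]
], 'score': 0.62}] [{'extent': [259.9, 202.3, 317.1, 244.6], 'score': 0.97}]
side fence_face [{'point': [212.4, 234.7], 'score': 0.65}] [{'extent': [185.8, 169.2, 360.4, 330.8], 'score': 0.65}]
side bolster [{'point': [268.8, 240.8], 'score': 0.92}] [{'extent': [187.2, 164.1, 362.2, 329.5], 'score': 0.94}]
side clamp_strap [{'point': [267.2, 306.5], 'score': 0.79}] [{'extent': [243.3, 296.8, 296.1, 315.5], 'score': 0.69}]
side candlestick [{'point': [278.8, 169.5], 'score': 0.76}] [{'extent': [262.5, 123.1, 291.6, 174.0], 'score': 0.65}]
side drip_pan [{'point': [317.5, 353.2], 'score': 0.89}, {'point': [270.0, 239.2], 'score': 0.49}] [{'extent': [295.0, 331.5, 341.8, 366.9], 'score': 0.88}]
```

```bash
sed -i "s/R=np.array(c\['rotation'\])/R=Rot.from_quat(c['rotation']).as_matrix()/; 1a from scipy.spatial.transform import Rotation as Rot" h.py
python3 - <<'E'
from h import *
L={'die':(24,),'fence_face':(24,),'bolster':(0,),'clamp_strap':(24,),'candlestick':(0,),'drip_pan':(0,)}
P={'scene':dict(die=(266.1,214.6),fence_face=(320.9,262.5),bolster=(286.9,231),clamp_strap=(363.2,187.6),candlestick=(156.3,284.7),drip_pan=(366.6,156)),
'side':dict(die=(289.5,225.5),fence_face=(212.4,234.7),bolster=(268.8,240.8),clamp_strap=(267.2,306.5),candlestick=(278.8,169.5),drip_pan=(317.5,353.2))}
for c in P:
  for t in P[c]: print(c,t,ray(c,P[c][t],L[t][0]).round(1))
E
```

```text
scene die [531.   46.4  24. ]
scene fence_face [689.4  88.2  24. ]
scene bolster [574.9  73.9   0. ]
scene clamp_strap [564.7 273.5  24. ]
scene candlestick [ 568.8 -220.6    0. ]
scene drip_pan [470.1 350.7   0. ]
side die [527.8  43.4  24. ]
side fence_face [704.3  88.5  24. ]
side bolster [574.4  74.6   0. ]
side clamp_strap [557.6 273.9  24. ]
side candlestick [ 573.2 -200.9    0. ]
side drip_pan [454.8 352.9   0. ]
```

View pics/scene0.png

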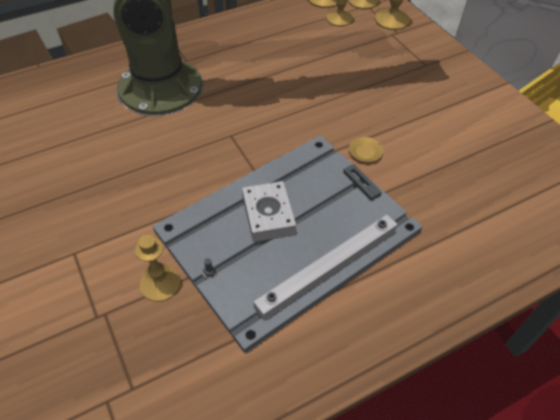

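View pics/side0.png

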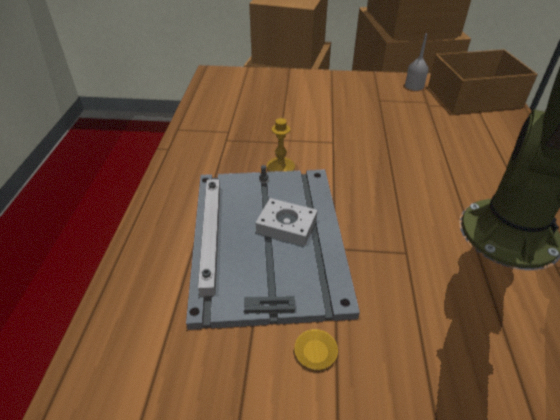

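```bash
python3 - <<'E'
import cv2
a=cv2.imread('pics/scene0.png')[125:335,145:425]; cv2.imwrite('pics/sc_crop.png',cv2.resize(a,None,fx=2.8,fy=2.8,interpolation=cv2.INTER_CUBIC))
a=cv2.imread('pics/side0.png')[160:335,175:375]; cv2.imwrite('pics/sd_crop.png',cv2.resize(a,None,fx=3.4,fy=3.4,interpolation=cv2.INTER_CUBIC))
E
```

```text
(no output)
```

View pics/sc_crop.png

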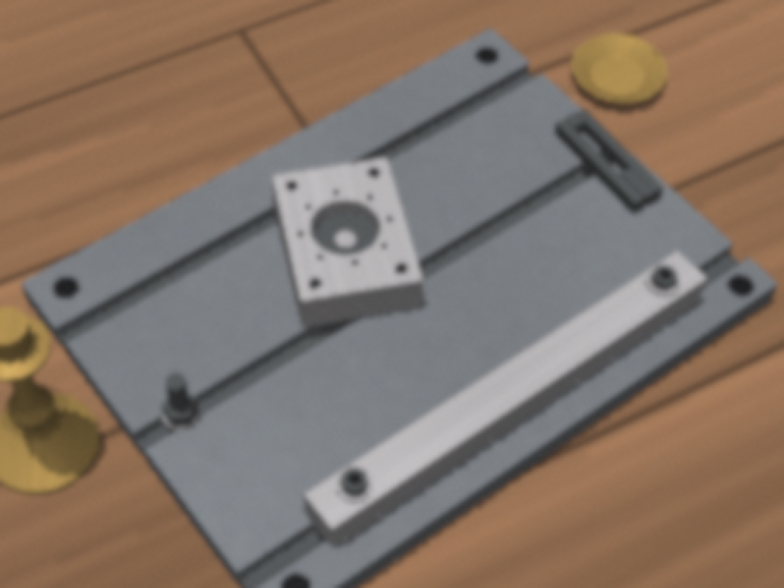

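View pics/sd_crop.png

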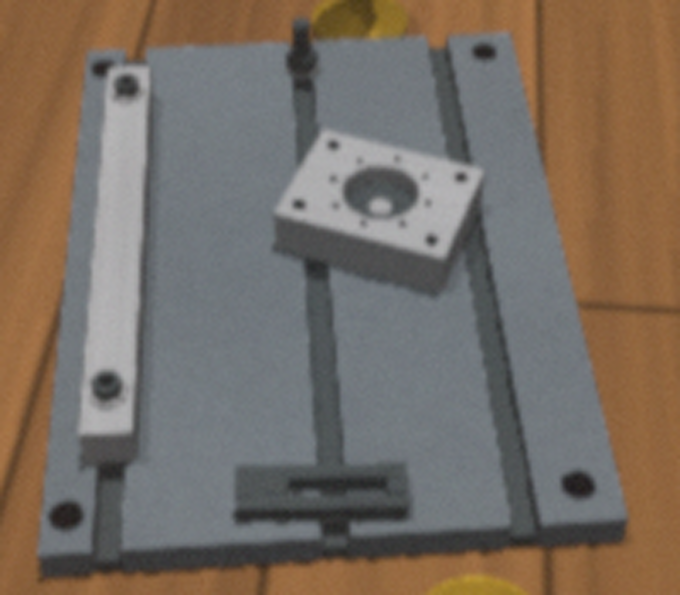

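```bash
python3 - <<'E'
from h import *
S=lambda u:(u[0]/2.8+145-.3,u[1]/2.8+125-.3); D=lambda u:(u[0]/3.4+175-.35,u[1]/3.4+160-.35)
def show(n,c,f,pts,z):
    r=np.array([ray(c,f(p),z) for p in pts]); print(n,c,r[:,:2].round(1).tolist()); return r
show('plate','scene',S,[(490,30),(24,287),(777,287)],24)
show('plate','side',D,[(510,33),(627,520),(40,558),(88,52)],24)
for c,f,p in [('scene',S,[(683,252),(305,495)]),('side',D,[(150,67),(133,432)])]:
    r=show('fence',c,f,p,54); d=r[0]-r[1]; print(np.linalg.norm(d), np.degrees(np.arctan2(d[1],d[0])), r.mean(0))
for c,f,p in [('scene',S,[(275,175),(387,158),(423,281),(300,300)]),('side',D,[(484,168),(445,258),(277,213),(325,128)])]:
    r=show('die',c,f,p,58); print([np.linalg.norm(r[i]-r[i-1]).round(1) for i in range(4)], r.mean(0))
    d=(r[2]+r[3]-r[0]-r[1]); print(np.degrees(np.arctan2(d[1],d[0])))
E
```

```text
plate scene [[377.5, 272.6], [450.1, -179.1], [714.0, 322.8]]
plate side [[445.5, -181.4], [376.0, 272.9], [708.4, 325.9], [779.3, -128.3]]
fence scene [[670.0, 261.4], [719.2, -77.0]]
341.9630801073044 98.26952654052462 [694.5744735   92.19494278  54.        ]
fence side [[717.3, -77.6], [665.5, 257.0]]
338.5372351925001 -81.19032281443576 [691.41013169  89.70997401  54.        ]
die scene [[465.2, 24.7], [490.0, 109.1], [605.8, 75.9], [579.4, -10.8]]
[np.float64(119.6), np.float64(88.0), np.float64(120.5), np.float64(90.7)] [535.09682996  49.71032536  58.        ]
-16.639056861897604
die side [[465.1, 17.2], [488.9, 105.4], [602.8, 73.4], [579.0, -15.2]]
[np.float64(118.4), np.float64(91.4), np.float64(118.3), np.float64(91.7)] [533.97405018  45.21404269  58.        ]
-15.806631614582692
```

>>> {"api": "jog_arm", "payload": {"motion": "0.6 -0.68 0 0 0 0.42 1; 0.6 -0.68 0 0 0 0 1; 0.6 -0.68 0 0 0 0 1; 0.6 -0.68 0 0 0 0 1; 0.6 -0.68 0 0 0 0 1; 0.6 -0.68 0 0 0 0 1; 0.6 -0.68 0 0 0 0 1; 0.6 -0.68 0 0 0 0 1; 0.6 -0.68 0 0 0 0 1; 0.6 -0.68 0 0 0 0 1; 0 0 0 0 0 0 1"}}

```text
clock: 2.4
tool_pos: [463.1, 334.2, 234.1]
orientation: [0.146, 0.989, -0.001, 0.002]
wrist_force: [-0.4, -0.8, 0.3]
gripper_width: 0.002
```

>>> {"api": "jog_arm", "payload": {"motion": "0.03 -0.88 0 0 0 0 1; 0.03 -0.88 0 0 0 0 1; 0.03 -0.88 0 0 0 0 1; 0.03 -0.88 0 0 0 0 1; 0.03 -0.88 0 0 0 0 1; 0.03 -0.88 0 0 0 0 1; 0.03 -0.88 0 0 0 0 1; 0.03 -0.88 0 0 0 0 1; 0.03 -0.88 -0.5 0 0 0 1; 0.03 -0.88 -0.5 0 0 0 1; 0 0 -0.5 0 0 0 1; 0 0 0 0 0 0 1"}}

```text
clock: 3.6
tool_pos: [468.6, -12.3, 171.6]
orientation: [0.142, 0.99, -0.0, -0.002]
wrist_force: [-1.1, 1.3, -0.4]
gripper_width: 0.001
```

>>> {"api": "jog_arm", "payload": {"motion": "0.03 0.0 -0.7 0 0 0 1; 0 0 -0.7 0 0 0 1; 0 0 -0.7 0 0 0 1; 0 0 -0.6 0 0 0 1; 0 0 0 0 0 0 1"}}

```text
clock: 4.1
tool_pos: [469.7, -10.4, 63.8]
orientation: [0.14, 0.99, -0.001, -0.003]
wrist_force: [0.7, -0.1, -0.6]
gripper_width: -0.001
```

```bash
python3 - <<'E'
from h import *
o=monitor.get_obs(); print(o['tool_pos'],o['clock'])
for c,(y0,y1,x0,x1) in dict(scene=(125,335,145,425),side=(120,330,155,435)).items():
    im=save(c,c+'1'); cv2.imwrite('pics/%s1c.png'%c,cv2.resize(im[y0:y1,x0:x1,::-1],None,fx=2.8,fy=2.8,interpolation=cv2.INTER_CUBIC))
E
```

```text
[469.70422161 -10.42612851  63.83118526] 4.1
```

View pics/scene1c.png

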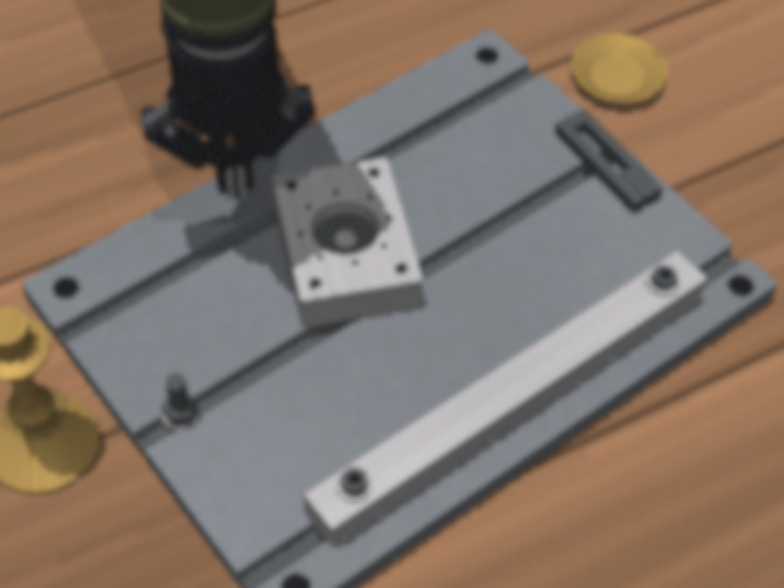

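View pics/side1c.png

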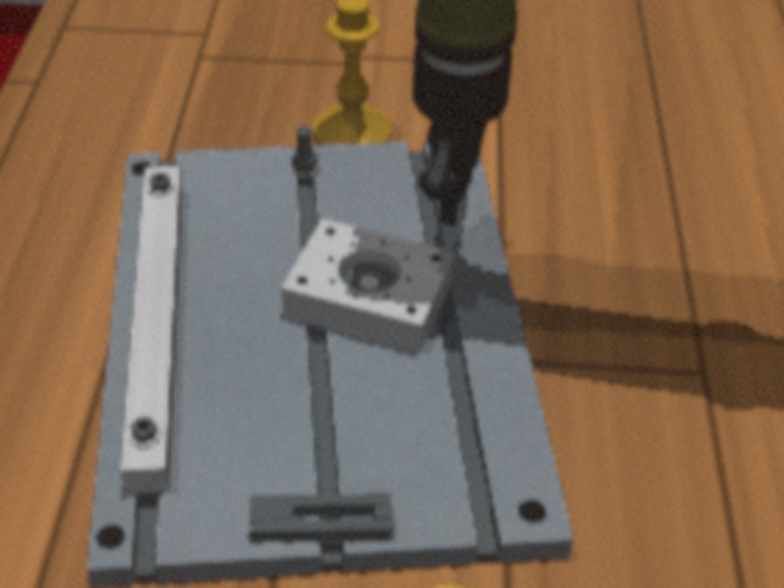

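```bash
cat > arc.py <<'E'
import numpy as np
from scipy.spatial.transform import Rotation as Rot
def arc(C,th,a,side,cor,d,step,n,T):
    """C centre, th long axis deg world, a: signed pos along ex of contact; cor signed; side -1 (push on -y side); step deg/row"""
    C=np.array(C,float)
    R=lambda t:np.array([[np.cos(np.radians(t)),-np.sin(np.radians(t))],[np.sin(np.radians(t)),np.cos(np.radians(t))]])
    P=C+R(th)@[cor,0]
    q0=np.array([a-cor,side*(45+d)])
    pts=[P+R(th+step*i)@q0 for i in range(n+1)]
    print('start',pts[0].round(1),'cur',np.round(T,1),'delta/40',((pts[0]-T[:2])/40).round(2))
    for i in range(n): print(i+1,pts[i+1].round(1),((pts[i+1]-pts[i])/40).round(3),'th',th+step*(i+1),'C',(P+R(th+step*(i+1))@[-cor,0]).round(1))
E
python3 - <<'E'
from arc import *
arc((534.5,47.5),-16.2,-45,-1,36,14.5,-4,20,[469.7,-10.4])
E
```

```text
start [474.7   2.9] cur [469.7 -10.4] delta/40 [0.12 0.33]
1 [472.5   9.6] [-0.054  0.167] th -20.2 C [535.3  49.9]
2 [470.8  16.4] [-0.043  0.17 ] th -24.2 C [536.2  52.2]
3 [469.6  23.3] [-0.031  0.173] th -28.2 C [537.3  54.5]
4 [468.8  30.3] [-0.019  0.174] th -32.2 C [538.6  56.6]
5 [468.6  37.3] [-0.006  0.175] th -36.2 C [540.   58.7]
6 [468.8  44.3] [0.006 0.175] th -40.2 C [541.6  60.7]
7 [469.5  51.3] [0.018 0.174] th -44.2 C [543.3  62.6]
8 [470.7  58.2] [0.03  0.173] th -48.2 C [545.1  64.3]
9 [472.4  65. ] [0.042 0.17 ] th -52.2 C [547.   65.9]
10 [474.6  71.7] [0.054 0.167] th -56.2 C [549.   67.4]
11 [477.2  78.2] [0.065 0.163] th -60.2 C [551.2  68.7]
12 [480.2  84.5] [0.077 0.158] th -64.2 C [553.4  69.9]
13 [483.7  90.6] [0.087 0.152] th -68.2 C [555.7  70.9]
14 [487.7  96.4] [0.098 0.146] th -72.2 C [558.1  71.7]
15 [492.  101.9] [0.108 0.138] th -76.2 C [560.5  72.4]
16 [496.7 107.1] [0.117 0.131] th -80.2 C [562.9  72.9]
17 [501.7 112. ] [0.126 0.122] th -84.2 C [565.4  73.3]
18 [507.1 116.5] [0.134 0.113] th -88.2 C [567.9  73.4]
19 [512.7 120.7] [0.142 0.103] th -92.2 C [570.5  73.4]
20 [518.7 124.4] [0.149 0.093] th -96.2 C [573.   73.2]
```

>>> {"api": "jog_arm", "payload": {"motion": "0.06 0.12 -0.12 0 0 0 1; 0.06 0.12 0 0 0 0 1; 0 0.1 0 0 0 0 1; -0.05 0.17 0 0 0 -0.5 1; -0.04 0.17 0 0 0 -0.5 1; -0.03 0.17 0 0 0 -0.5 1; -0.02 0.17 0 0 0 -0.5 1; -0.01 0.17 0 0 0 -0.5 1; 0.01 0.17 0 0 0 -0.5 1; 0 0 0 0 0 0 1"}}

```text
clock: 5.2
tool_pos: [471.3, 44.0, 61.5]
orientation: [0.343, 0.939, 0.0, 0.0]
wrist_force: [0.4, 0.2, -0.4]
gripper_width: 0.002
```

```bash
cat > look.py <<'E'
from h import *
import sys
n=sys.argv[1]
o=monitor.get_obs(); print(o['tool_pos'].round(1),o['clock'])
for c,(y0,y1,x0,x1) in dict(scene=(165,325,215,415),side=(160,320,185,385)).items():
    im=save(c,c+n); cv2.imwrite('pics/%s%sc.png'%(c,n),cv2.resize(im[y0:y1,x0:x1,::-1],None,fx=3.7,fy=3.7,interpolation=cv2.INTER_CUBIC))
E
python3 look.py 2
```

```text
[471.3  44.   61.5] 5.2
```

View pics/scene2c.png

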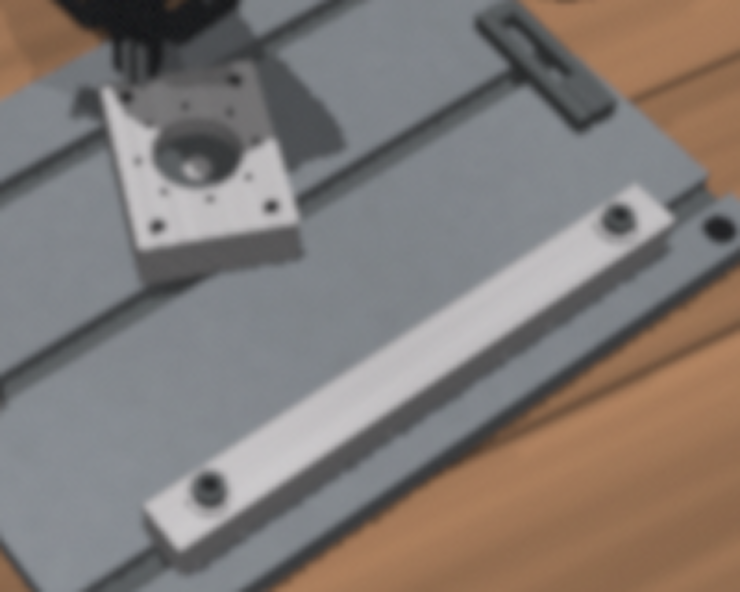

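View pics/side2c.png

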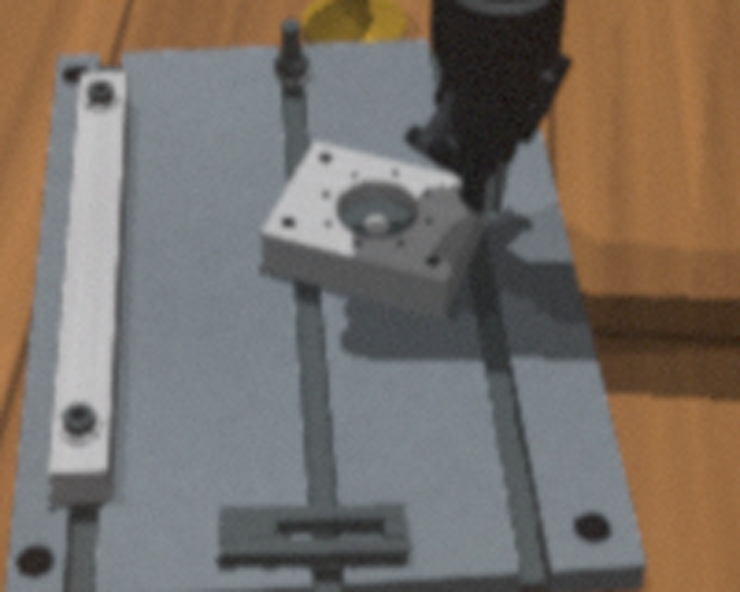

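```bash
python3 - <<'E'
from h import *
S=lambda u:(u[0]/3.7+215-.35,u[1]/3.7+165-.35); D=lambda u:(u[0]/3.7+185-.35,u[1]/3.7+160-.35)
for c,f,p in [('scene',S,[(105,90),(255,66),(298,220),(140,248)]),('side',D,[(470,180),(450,275),(262,232),(315,143)])]:
    r=np.array([ray(c,f(q),58) for q in p]); print(r.round(1)[:,:2].tolist(),[np.linalg.norm(r[i]-r[i-1]).round(1) for i in range(4)], r.mean(0))
o=monitor.get_obs();T=o['tool_pos'].copy();
for z in(36,58): 
  T[2]=z;print(z,(proj('scene',T)-[215,165])*3.7,(proj('side',T)-[185,160])*3.7)
E
```

```text
[[469.8, 22.7], [494.1, 108.5], [603.2, 76.0], [579.6, -9.5]] [np.float64(114.5), np.float64(89.2), np.float64(113.9), np.float64(88.7)] [536.66340014  49.43489423  58.        ]
[[477.7, 15.6], [487.5, 100.5], [604.3, 73.7], [579.7, -11.4]] [np.float64(105.6), np.float64(85.5), np.float64(119.9), np.float64(88.6)] [537.30954214  44.60369445  58.        ]
36 [136.76868805 102.13154183] [476.06720438 233.66847014]
58 [135.75108426  78.04961325] [478.06716699 208.7197462 ]
```

```bash
python3 - <<'E'
from h import *
save('wrist','w2')
E
```

```text
(no output)
```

View pics/w2.png

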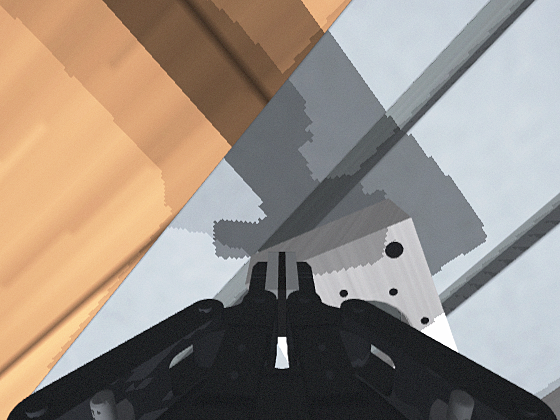

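```bash
python3 - <<'E'
from h import *
T=monitor.get_obs()['tool_pos'].copy(); print(T)
out=[]
for c,(x0,y0) in dict(scene=(230,165),side=(290,190)).items():
    a=cv2.imread('pics/%s2.png'%c)[y0:y0+60,x0:x0+50]; a=cv2.resize(a,None,fx=8,fy=8,interpolation=cv2.INTER_CUBIC)
    for z in (36,58,80):
        T[2]=z; p=(proj(c,T)-[x0,y0]+.5)*8; cv2.circle(a,tuple(int(v) for v in p),3,(0,0,255),-1)
    out.append(cv2.convertScaleAbs(a,alpha=1.8))
cv2.imwrite('pics/zoom2.png',np.hstack(out))
w=get_calibration('wrist'); print(w)
E
```

```text
[471.07128532  42.46200675  61.21054571]
{'camera_matrix': array([[313.55144647,   0.        , 281.56630641],
       [  0.        , 313.55144647, 207.11474263],
       [  0.        ,   0.        ,   1.        ]]), 'hand_eye': array([[ 1.04633611e-03,  9.53052587e-01,  3.02803023e-01,
         7.81214240e+01],
       [ 9.99999391e-01, -1.10338451e-03,  1.73313705e-05,
        -4.01226001e-01],
       [ 3.50625873e-04,  3.02802821e-01, -9.53053162e-01,
        -1.39162775e+02],
       [ 0.00000000e+00,  0.00000000e+00,  0.00000000e+00,
         1.00000000e+00]])}
```

View pics/zoom2.png

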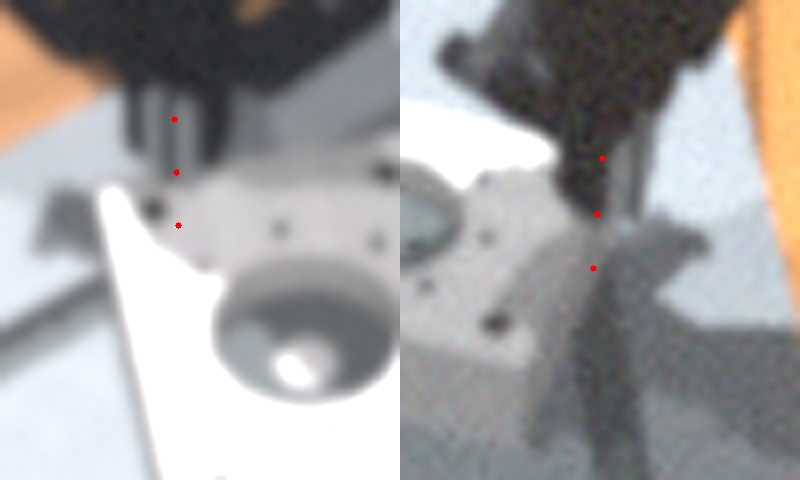

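```bash
python3 - <<'E'
from h import *
out=[]
for c,(x0,y0) in dict(scene=(205,165),side=(290,180)).items():
    a=cv2.imread('pics/%s1.png'%c)[y0:y0+60,x0:x0+50]; a=cv2.resize(a,None,fx=8,fy=8,interpolation=cv2.INTER_CUBIC)
    for z in (38.8,60,80):
        p=(proj(c,(469.7,-10.4,z))-[x0,y0]+.5)*8; cv2.circle(a,tuple(int(v) for v in p),3,(0,0,255),-1)
    out.append(cv2.convertScaleAbs(a,alpha=1.8))
cv2.imwrite('pics/zoom1.png',np.hstack(out))
E
```

```text
(no output)
```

View pics/zoom1.png

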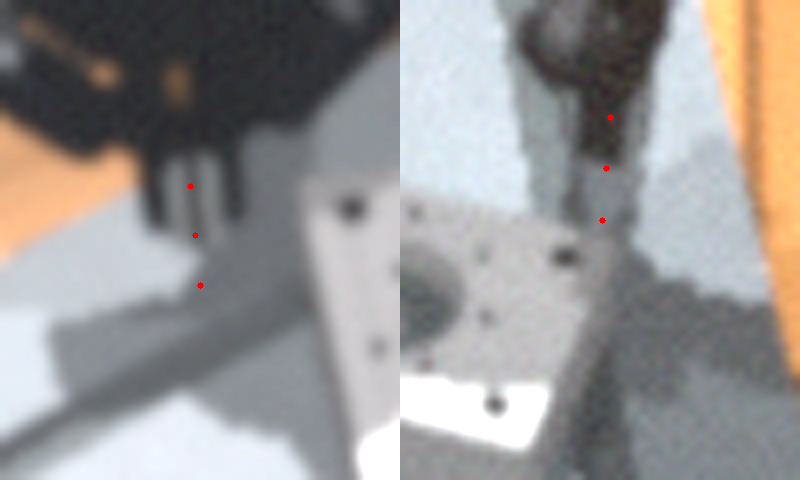

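>>> {"api": "jog_arm", "payload": {"motion": "0 0 0.6 0 0 0 1; 0 -0.5 0.4 0 0 1 1; 0 -0.5 0 0 0 1 1; 0 -0.25 0 0 0 1 1; 0 0 -0.5 0 0 0 1; 0 0 -0.5 0 0 0 1; 0 0 -0.15 0 0 0 1; 0 0 0 0 0 0 1"}}

```text
clock: 6.15
tool_pos: [470.1, -7.8, 54.3]
orientation: [0.142, 0.99, -0.0, -0.001]
wrist_force: [1.0, -0.6, 0.7]
gripper_width: 0.002
```

>>> {"api": "jog_arm", "payload": {"motion": "0 0 -0.1 0 0 0 1; 0 0 -0.1 0 0 0 1; 0 0 0 0 0 0 1"}}

```text
clock: 6.45
tool_pos: [470.9, -7.3, 47.0]
orientation: [0.141, 0.99, 0.0, 0.0]
wrist_force: [0.8, 1.0, 0.5]
gripper_width: -0.002
```

```bash
cat > zoom.py <<'E'
from h import *
import sys
n=sys.argv[1]; s=5
o=monitor.get_obs(); T=o['tool_pos']; print(T.round(1),o['clock'],o['wrist_force'].round(1))
out=[]
for c in ('scene','side'):
    im=save(c,c+n); p=proj(c,T).astype(int); x0,y0=p[0]-35,p[1]-45
    a=cv2.resize(im[y0:y0+110,x0:x0+80,::-1],None,fx=s,fy=s,interpolation=cv2.INTER_CUBIC)
    for dz in (0,-12,-25):
        q=(proj(c,T+[0,0,dz])-[x0,y0]+.5)*s; cv2.circle(a,tuple(int(v) for v in q),2,(0,0,255),-1)
    out.append(cv2.convertScaleAbs(a,alpha=1.8))
cv2.imwrite('pics/zoom%s.png'%n,np.hstack(out))
E
python3 zoom.py 3
```

```text
[470.9  -7.3  47. ] 6.45 [0.8 1.  0.5]
```

View pics/zoom3.png

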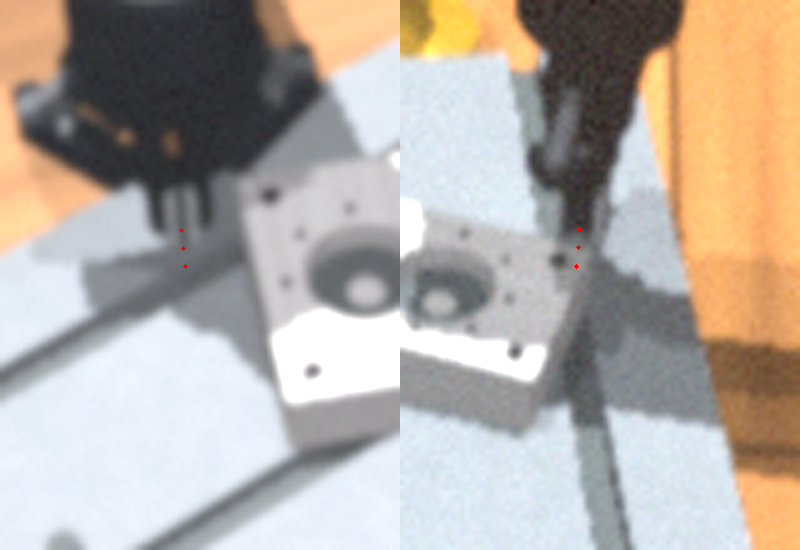

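>>> {"api": "jog_arm", "payload": {"motion": "0 0 -0.1 0 0 0 1; 0 0 -0.08 0 0 0 1; 0.03 0.1 0 0 0 0 1; 0.03 0.1 0 0 0 0 1; 0 0 0 0 0 0 1"}}

```text
clock: 7.05
tool_pos: [473.6, 1.5, 39.8]
orientation: [0.141, 0.99, 0.0, 0.0]
wrist_force: [-0.1, -0.4, 0.4]
gripper_width: -0.001
```

>>> {"api": "jog_arm", "payload": {"motion": "0.03 0.1 0 0 0 0 1; 0.03 0.1 0 0 0 0 1"}}

```text
clock: 7.25
tool_pos: [474.8, 6.9, 39.7]
orientation: [0.142, 0.99, -0.001, -0.001]
wrist_force: [-4.4, -7.3, 5.8]
gripper_width: -0.003
```

```bash
python3 zoom.py 4
```

```text
[474.8   6.9  39.7] 7.25 [-4.4 -7.3  5.8]
```

View pics/zoom4.png

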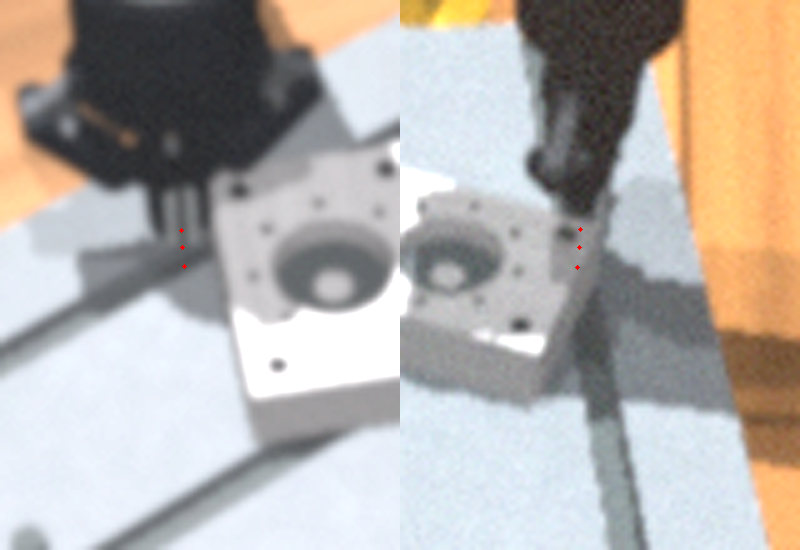

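>>> {"api": "jog_arm", "payload": {"motion": "-0.1 -0.35 0.05 0 0 0 1; -0.05 -0.15 0 0 0 1 1; 0 0 0 0 0 1 1; 0 0 0 0 0 1 1; 0 0 0 0 0 1 1; 0 0 0 0 0 1 1; 0 0 0 0 0 1 1; 0 0 0 0 0 1 1; 0 0 0 0 0 1 1; 0 0 0 0 0 1 1; 0 0 0 0 0 1 1; 0 0 0 0 0 1 1"}}

```text
clock: 8.55
tool_pos: [467.7, -13.2, 38.1]
orientation: [-0.541, 0.841, -0.0, -0.005]
wrist_force: [-0.2, 0.3, -0.9]
gripper_width: 0.0
```

>>> {"api": "jog_arm", "payload": {"motion": "0 0 0 0 0 0.25 1; 0 0 0 0 0 0 1"}}

```text
clock: 8.75
tool_pos: [467.0, -14.7, 37.6]
orientation: [-0.553, 0.833, 0.001, -0.006]
wrist_force: [-0.1, -1.0, -0.2]
gripper_width: 0.0
```

```bash
python3 zoom.py 5; python3 look.py 5
```

```text
[467.  -14.7  37.6] 8.75 [-0.1 -1.  -0.2]
[467.1 -15.1  37.5] 8.85
```

View pics/zoom5.png

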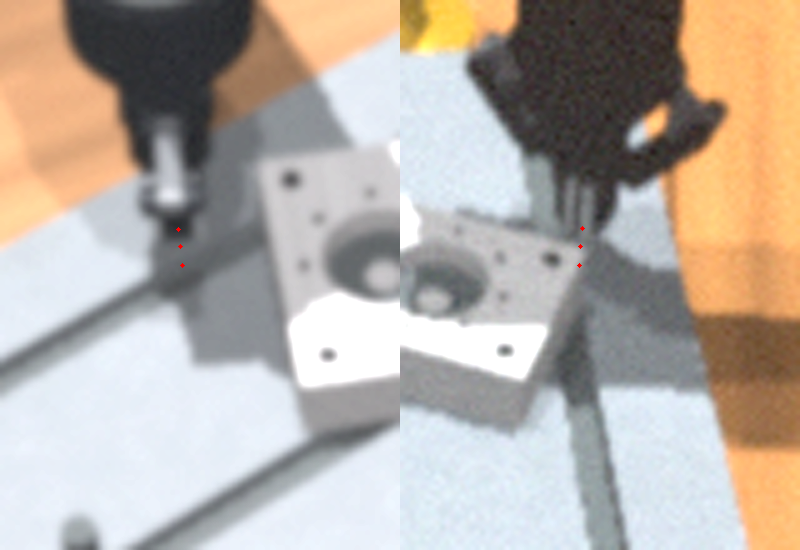

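View pics/scene5c.png

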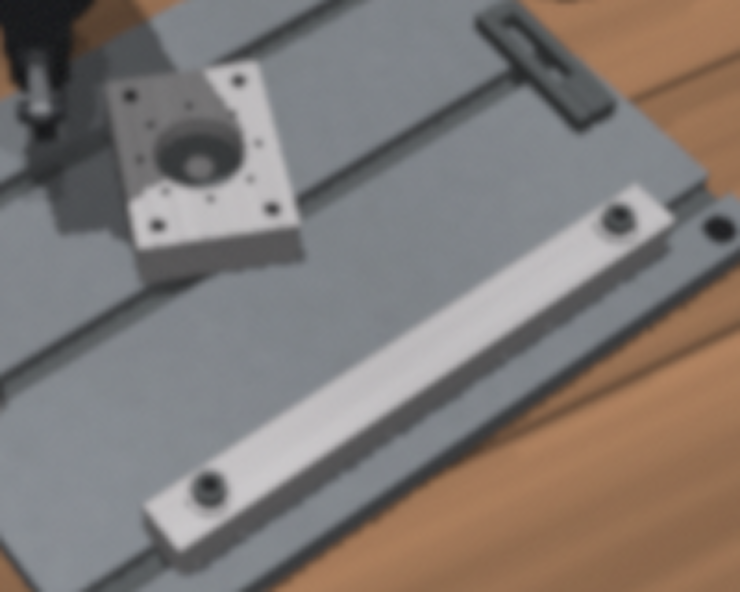

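View pics/side5c.png

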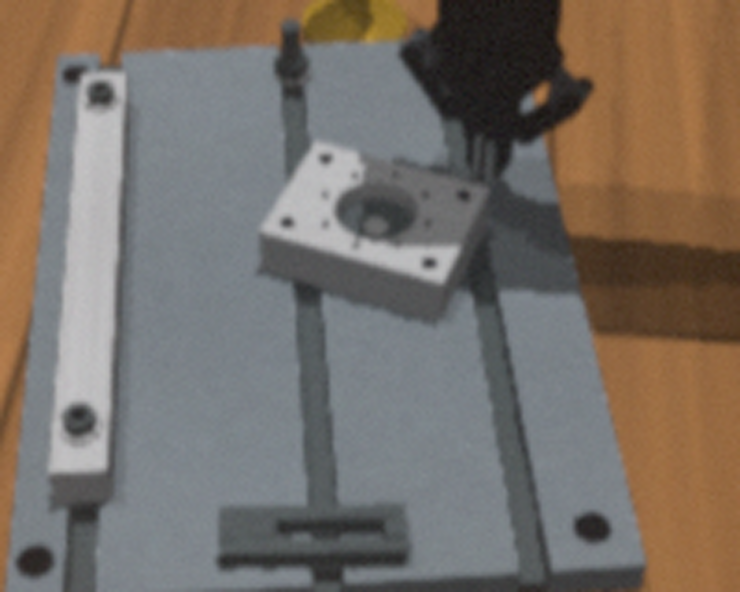

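```bash
cat > fit.py <<'E'
from h import *
from scipy.optimize import least_squares
S=lambda u:np.array((u[0]/3.7+215-.35,u[1]/3.7+165-.35)); D=lambda u:np.array((u[0]/3.7+185-.35,u[1]/3.7+160-.35))
# body corners order: (-,-),(-,+),(+,+),(+,-)
B=np.array([(-60,-45),(-60,45),(60,45),(60,-45)],float)
F=np.array([692.5,90.5]); PY=8.6
def fit(sc,sd,th0):
    obs=[('scene',S(p),i) for i,p in enumerate(sc) if p]+[('side',D(p),i) for i,p in enumerate(sd) if p]
    def pts(v): 
        t=np.radians(v[2]); R=np.array([[np.cos(t),-np.sin(t)],[np.sin(t),np.cos(t)]]); return B@R.T+v[:2]
    def res(v):
        W=pts(v); return np.concatenate([proj(c,[*W[i],58])-p for c,p,i in obs])
    r=least_squares(res,[560,60,th0]); v=r.x
    print('C',v[:2].round(1),'th',v[2].round(1),'rms px',np.sqrt(np.mean(r.fun**2)).round(2))
    n=np.array([np.cos(np.radians(PY)),np.sin(np.radians(PY))]); t=np.array([-n[1],n[0]])
    print('corner dist to fence',((F-pts(v))@n).round(1),'along',((pts(v)-F)@t).round(1),'rel ang',v[2]-PY+90)
    return v
E
python3 - <<'E'
from fit import *
fit([(107,83),(260,62),(300,222),(140,248)],[(492,187),(443,290),(262,230),(317,142)],-16)
E
```

```text
C [535.   50.6] th -17.5 rms px 0.6
corner dist to fence [235.4 195.7  88.  127.6] along [-29.9  50.9  -1.9 -82.7] rel ang 63.87280772909619
```

```bash
python3 - <<'E'
from arc import *
arc((535,50.6),-17.5,-42,-1,40,11,-4,21,[467,-15])
E
```

```text
start [478.1   9.8] cur [467 -15] delta/40 [0.28 0.62]
1 [476.3  16.5] [-0.044  0.167] th -21.5 C [535.9  53.2]
2 [475.   23.3] [-0.033  0.17 ] th -25.5 C [537.   55.8]
3 [474.2  30.2] [-0.021  0.172] th -29.5 C [538.3  58.3]
4 [473.9  37.1] [-0.009  0.173] th -33.5 C [539.8  60.6]
5 [474.   44.1] [0.004 0.173] th -37.5 C [541.4  62.9]
6 [474.6  51. ] [0.016 0.173] th -41.5 C [543.2  65.1]
7 [475.7  57.8] [0.028 0.171] th -45.5 C [545.1  67.1]
8 [477.3  64.6] [0.039 0.169] th -49.5 C [547.2  69. ]
9 [479.4  71.2] [0.051 0.166] th -53.5 C [549.4  70.7]
10 [481.9  77.6] [0.063 0.162] th -57.5 C [551.7  72.3]
11 [484.8  83.9] [0.074 0.157] th -61.5 C [554.1  73.7]
12 [488.2  90. ] [0.084 0.151] th -65.5 C [556.6  75. ]
13 [492.   95.8] [0.095 0.145] th -69.5 C [559.1  76. ]
14 [496.2 101.3] [0.105 0.138] th -73.5 C [561.8  76.9]
15 [500.7 106.5] [0.114 0.13 ] th -77.5 C [564.5  77.6]
16 [505.6 111.4] [0.123 0.122] th -81.5 C [567.2  78.1]
17 [510.9 115.9] [0.131 0.113] th -85.5 C [570.   78.4]
18 [516.4 120.1] [0.139 0.104] th -89.5 C [572.8  78.6]
19 [522.3 123.8] [0.146 0.094] th -93.5 C [575.6  78.5]
20 [528.3 127.2] [0.152 0.084] th -97.5 C [578.4  78.2]
21 [534.6 130.1] [0.157 0.073] th -101.5 C [581.1  77.8]
```

>>> {"api": "jog_arm", "payload": {"motion": "0.1 0.17 0.05 0 0 0.6 1; 0.08 0.15 0 0 0 0 1; 0.06 0.15 0 0 0 0 1; 0.05 0.15 0 0 0 0 1; -0.04 0.17 0 0 0 -0.5 1; -0.03 0.17 0 0 0 -0.5 1; -0.02 0.17 0 0 0 -0.5 1; -0.01 0.17 0 0 0 -0.5 1; 0 0.17 0 0 0 -0.5 1"}}

```text
clock: 9.85
tool_pos: [470.4, 40.3, 36.5]
orientation: [-0.419, 0.908, 0.001, -0.011]
wrist_force: [-2.8, -5.4, 4.2]
gripper_width: -0.001
```

```bash
python3 look.py 6;
```

```text
[470.4  40.3  36.5] 9.85
```

View pics/scene6c.png

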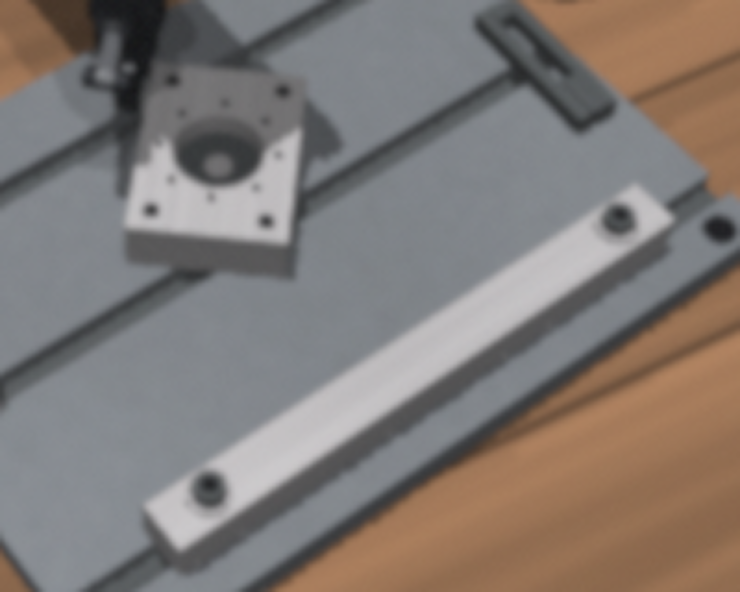

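View pics/side6c.png

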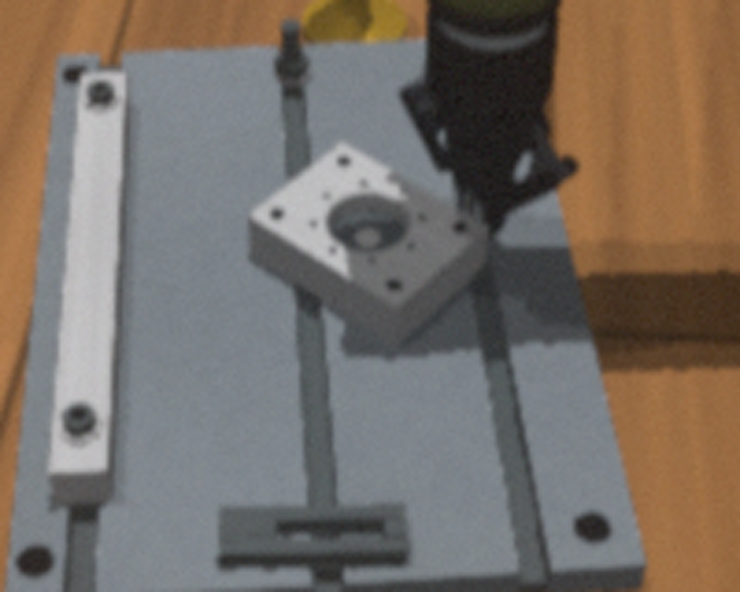

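```bash
python3 - <<'E'
from fit import *
from arc import *
v=fit([(150,68),(303,77),(296,245),(125,230)],[(490,235),(395,318),(250,227),(343,142)],-37)
T=monitor.get_obs()['tool_pos']; t=np.radians(v[2]); R=np.array([[np.cos(t),-np.sin(t)],[np.sin(t),np.cos(t)]])
print('tool in die',R.T@(T[:2]-v[:2]))
arc(v[:2],v[2],-45,-1,38,11.5,-4,18,T)
E
```

```text
C [539.9  61.4] th -34.1 rms px 1.25
corner dist to fence [229.9 168.9  80.7 141.7] along [  1.7  67.8 -13.5 -79.7] rel ang 47.31108660209248
tool in die [-46.37526249 -54.98113145]
start [470.9  39.8] cur [470.6  41.9  36.4] delta/40 [ 0.01 -0.05]
1 [471.2  46.9] [0.006 0.175] th -38.08891339790752 C [541.4  63.6]
2 [471.9  53.8] [0.018 0.174] th -42.08891339790752 C [543.1  65.6]
3 [473.1  60.7] [0.03  0.173] th -46.08891339790752 C [545.   67.5]
4 [474.7  67.5] [0.042 0.17 ] th -50.08891339790752 C [547.   69.3]
5 [476.9  74.2] [0.054 0.167] th -54.08891339790752 C [549.   70.9]
6 [479.5  80.7] [0.065 0.163] th -58.08891339790752 C [551.2  72.4]
7 [482.6  87. ] [0.076 0.158] th -62.08891339790752 C [553.5  73.7]
8 [486.   93.1] [0.087 0.152] th -66.08891339790752 C [555.9  74.9]
9 [489.9  98.9] [0.098 0.146] th -70.08891339790752 C [558.4  75.8]
10 [494.2 104.5] [0.107 0.138] th -74.08891339790752 C [560.9  76.7]
11 [498.9 109.7] [0.117 0.131] th -78.08891339790752 C [563.5  77.3]
12 [503.9 114.6] [0.126 0.122] th -82.08891339790752 C [566.1  77.8]
13 [509.3 119.1] [0.134 0.113] th -86.08891339790752 C [568.7  78. ]
14 [515.  123.2] [0.141 0.103] th -90.08891339790752 C [571.4  78.1]
15 [520.9 126.9] [0.148 0.093] th -94.08891339790752 C [574.  78.]
16 [527.1 130.2] [0.154 0.083] th -98.08891339790752 C [576.7  77.7]
17 [533.5 133.1] [0.16  0.072] th -102.08891339790752 C [579.3  77.3]
18 [540.  135.5] [0.164 0.06 ] th -106.08891339790752 C [581.9  76.6]
```

>>> {"api": "jog_arm", "payload": {"motion": "0.02 0.14 0.05 0 0 0 1; 0.03 0.17 0.03 0 0 -0.4 1; 0.04 0.17 0 0 0 -0.5 1; 0.05 0.17 0 0 0 -0.5 1; 0.06 0.17 0 0 0 -0.5 1; 0.07 0.16 0 0 0 -0.5 1; 0.08 0.16 0 0 0 -0.5 1; 0.09 0.15 0 0 0 -0.5 1; 0.1 0.14 0 0 0 -0.5 1; 0.11 0.14 0 0 0 -0.5 1"}}

```text
clock: 10.95
tool_pos: [495.2, 104.7, 38.9]
orientation: [-0.126, 0.992, 0.004, -0.01]
wrist_force: [-4.6, -1.4, 1.9]
gripper_width: -0.001
```

```bash
python3 look.py 7;
```

```text
[495.2 104.7  38.9] 10.95
```

View pics/scene7c.png

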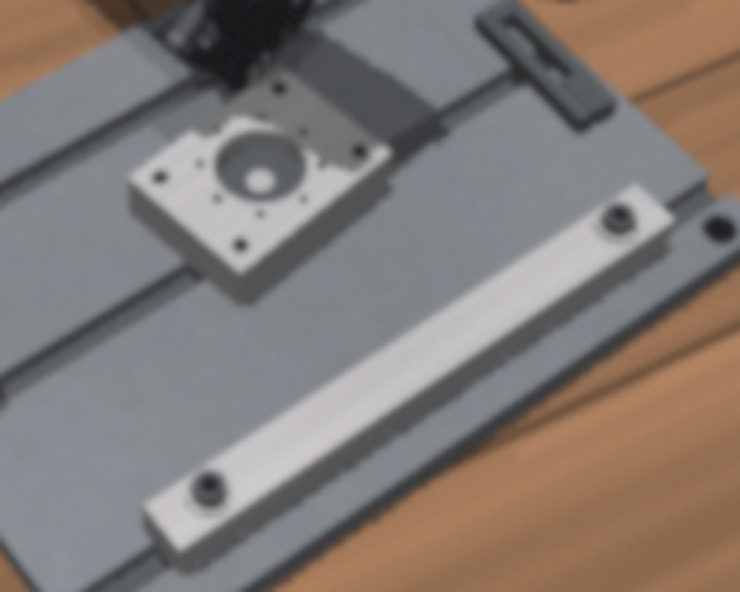

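View pics/side7c.png

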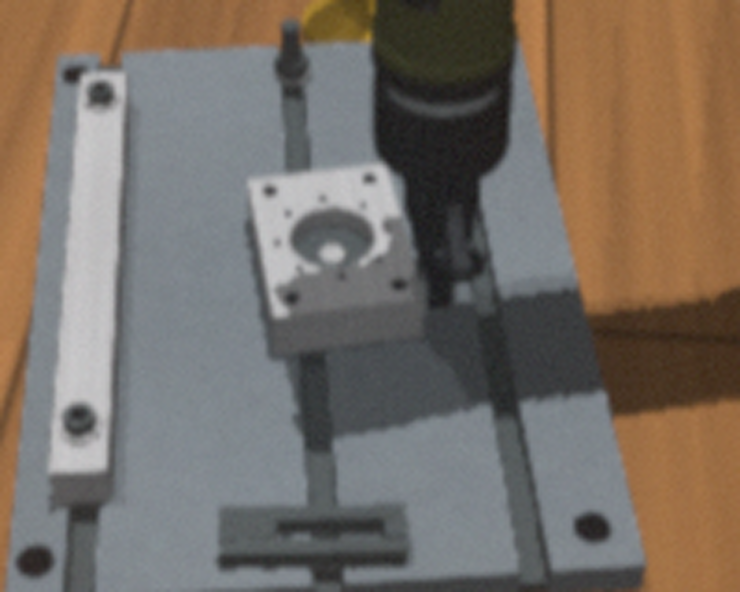

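```bash
cat > cur.py <<'E'
from fit import *
from arc import *
def cur(sc,sd,th,a,cor,step,n,d=11.5):
    v=fit(sc,sd,th)
    o=monitor.get_obs();T=o['tool_pos']; q=o['orientation']; t=np.radians(v[2]); R=np.array([[np.cos(t),-np.sin(t)],[np.sin(t),np.cos(t)]])
    y=Rot.from_quat(q).apply([-1,0,0]); print('tool in die',R.T@(T[:2]-v[:2]),'-x dir',np.degrees(np.arctan2(y[1],y[0])),'want',v[2]+90)
    arc(v[:2],v[2],a,-1,cor,d,step,n,T)
E
python3 - <<'E'
from cur import *
cur([None,(392,151),(240,272),(130,178)],[(418,300),(275,315),(250,180),(385,165)],-76,-45,38,-4,10)
E
```

```text
C [560.7  75.9] th -75.1 rms px 0.8
corner dist to fence [183.7  94.3  81.2 170.7] along [ 60.1  69.9 -49.4 -59.2] rel ang 6.252659681411828
tool in die [-45.42946373 -54.43987631] -x dir 14.696758925589643 want 14.852659681411822
start [494.6 105. ] cur [496.4 105.9  39.1] delta/40 [-0.05 -0.02]
1 [499.3 110.1] [0.119 0.128] th -79.14734031858818 C [563.3  76.5]
2 [504.5 114.9] [0.128 0.12 ] th -83.14734031858818 C [565.9  76.9]
3 [509.9 119.3] [0.136 0.11 ] th -87.14734031858818 C [568.6  77.2]
4 [515.6 123.3] [0.143 0.101] th -91.14734031858818 C [571.2  77.2]
5 [521.6 127. ] [0.15 0.09] th -95.14734031858818 C [573.9  77.1]
6 [527.9 130.1] [0.156 0.08 ] th -99.14734031858818 C [576.5  76.7]
7 [534.3 132.9] [0.161 0.069] th -103.14734031858818 C [579.1  76.2]
8 [540.9 135.2] [0.166 0.057] th -107.14734031858818 C [581.7  75.5]
9 [547.7 137. ] [0.169 0.046] th -111.14734031858818 C [584.2  74.7]
10 [554.6 138.4] [0.172 0.034] th -115.14734031858818 C [586.6  73.6]
```

>>> {"api": "jog_arm", "payload": {"motion": "0.12 0.13 0 0 0 -0.5 1; 0.13 0.12 0 0 0 -0.5 1; 0.14 0.11 0 0 0 -0.5 1; 0.14 0.1 0 0 0 -0.5 1; 0.15 0.09 0 0 0 -0.5 1; 0.16 0.08 0 0 0 -0.5 1; 0.16 0.07 0 0 0 -0.5 1"}}

```text
clock: 11.75
tool_pos: [535.6, 133.7, 39.0]
orientation: [0.117, 0.993, 0.006, -0.008]
wrist_force: [-5.5, -0.4, 0.5]
gripper_width: 0.003
```

```bash
python3 look.py 8;
```

```text
[535.6 133.7  39. ] 11.75
```

View pics/scene8c.png

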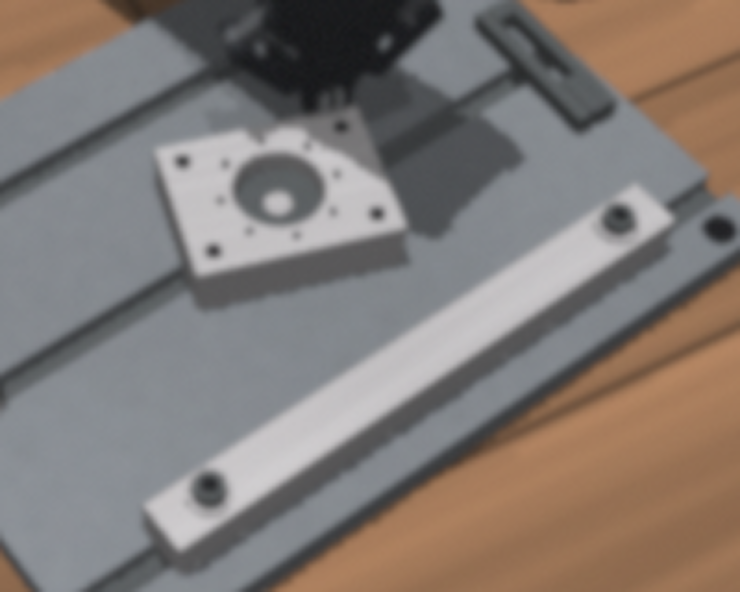

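View pics/side8c.png

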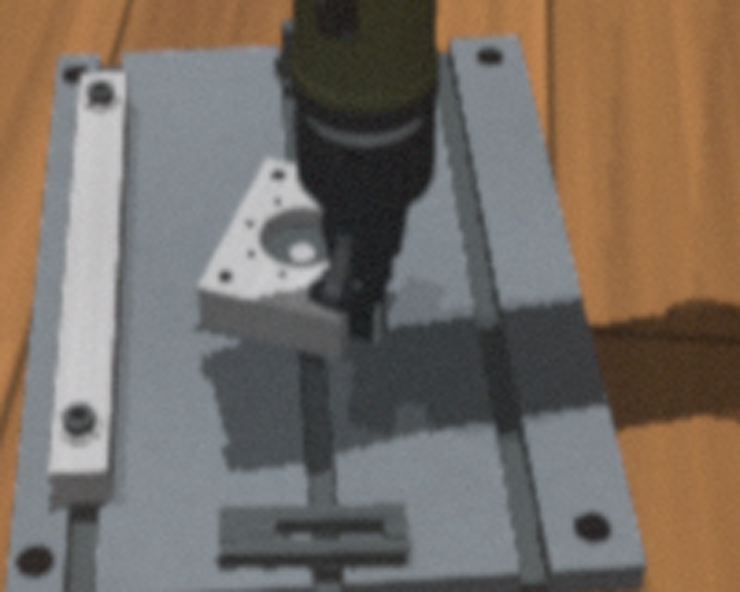

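```bash
python3 - <<'E'
from cur import *
cur([(360,105),(408,230),(197,278),(155,149)],[None,(200,292),(268,158),None],-105,45,-38,4,12)
E
```

```text
C [579.2  77.7] th -102.8 rms px 0.51
corner dist to fence [134.   50.2  94.  177.8] along [ 76.6  43.7 -68.  -35.2] rel ang -21.39152616459269
tool in die [-45.70985256 -53.58620026] -x dir -13.253915881210677 want -12.791526164592696
start [514.1  46.3] cur [537.  134.1  39.3] delta/40 [-0.57 -2.2 ]
1 [519.1  41.3] [ 0.124 -0.124] th -98.7915261645927 C [581.8  77.2]
2 [524.3  36.7] [ 0.132 -0.115] th -94.7915261645927 C [584.4  76.9]
3 [529.9  32.5] [ 0.14  -0.106] th -90.7915261645927 C [587.1  76.7]
4 [535.8  28.7] [ 0.147 -0.096] th -86.7915261645927 C [589.7  76.8]
5 [541.9  25.3] [ 0.153 -0.085] th -82.7915261645927 C [592.4  77. ]
6 [548.3  22.3] [ 0.159 -0.074] th -78.7915261645927 C [595.   77.5]
7 [554.8  19.8] [ 0.164 -0.063] th -74.7915261645927 C [597.6  78.1]
8 [561.5  17.8] [ 0.168 -0.051] th -70.7915261645927 C [600.1  78.9]
9 [568.4  16.2] [ 0.171 -0.04 ] th -66.7915261645927 C [602.6  79.8]
10 [575.3  15.1] [ 0.173 -0.028] th -62.791526164592696 C [605.   80.9]
11 [582.3  14.5] [ 0.175 -0.015] th -58.791526164592696 C [607.3  82.2]
12 [589.3  14.3] [ 0.175 -0.003] th -54.791526164592696 C [609.5  83.7]
```

>>> {"api": "jog_arm", "payload": {"motion": "-0.4 0.1 0 0 0 0 1; -0.1 -0.56 0 0 0 0 1; -0.11 -0.56 0 0 0 0 1; -0.11 -0.56 0 0 0 0 1; -0.1 -0.56 0 0 0 0 1; 0 0 0 0 0 0 1"}}

```text
clock: 12.45
tool_pos: [505.4, 43.0, 40.2]
orientation: [0.118, 0.993, 0.006, -0.005]
wrist_force: [0.1, 0.3, 0.2]
gripper_width: -0.002
```

```bash
python3 look.py 9
```

```text
[505.4  43.   40.2] 12.45
```

View pics/scene9c.png

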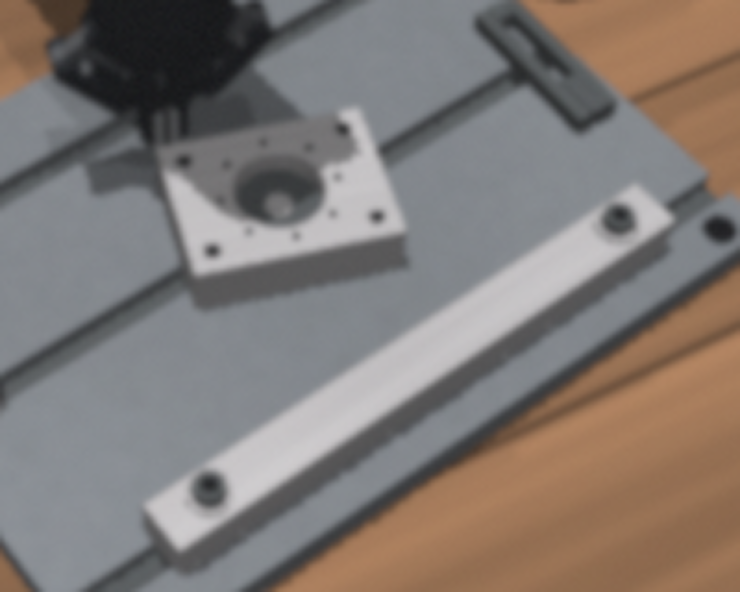

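>>> {"api": "jog_arm", "payload": {"motion": "0 0.14 0 0 0 0 1; 0.1 -0.02 0 0 0 0 1; 0.12 -0.03 0 0 0 0 1; 0.12 -0.12 0 0 0 0.5 1; 0.13 -0.12 0 0 0 0.5 1; 0.14 -0.11 0 0 0 0.5 1; 0.15 -0.1 0 0 0 0.5 1; 0.15 -0.09 0 0 0 0.5 1; 0.16 -0.07 0 0 0 0.5 1; 0.16 -0.06 0 0 0 0.5 1; 0.17 -0.05 0 0 0 0.5 1"}}

```text
clock: 13.65
tool_pos: [558.5, 20.6, 39.1]
orientation: [-0.163, 0.987, 0.004, -0.011]
wrist_force: [-6.8, -2.3, 4.9]
gripper_width: 0.003
```

```bash
python3 look.py 10
```

```text
[558.5  20.6  39.1] 13.65
```

View pics/scene10c.png

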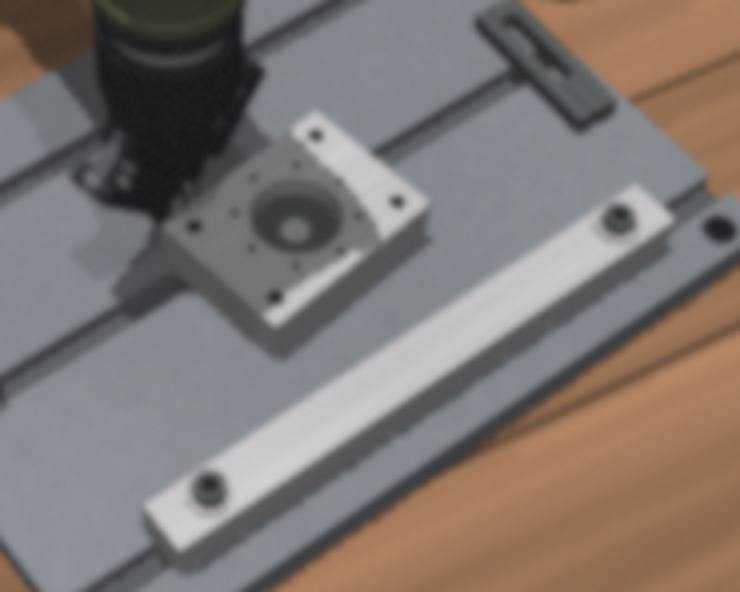

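View pics/side10c.png

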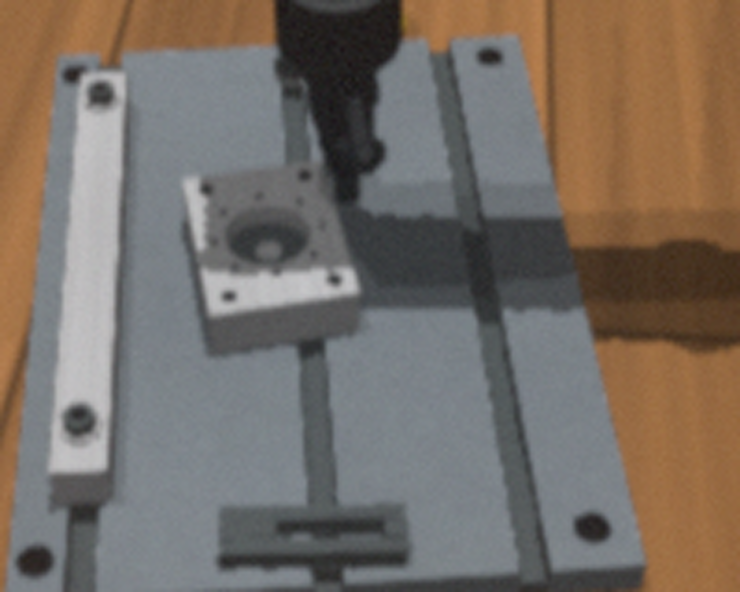

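```bash
python3 - <<'E'
from cur import *
cur([(318,110),(430,204),(275,328),(164,224)],[(358,293),(212,315),(182,180),(322,165)],-72,45,-38,4,10)
E
```

```text
C [599.9  77.1] th -74.6 rms px 0.6
corner dist to fence [145.4  56.1  41.8 131.1] along [ 54.8  65.5 -53.6 -64.3] rel ang 6.839615069765742
tool in die [ 44.13064604 -53.32622979] -x dir 18.56915158583175 want 15.439615069765736
start [557.4  18.7] cur [560.2  20.4  39.1] delta/40 [-0.07 -0.04]
1 [564.1  16.7] [ 0.168 -0.051] th -70.56038493023426 C [602.4  77.9]
2 [570.9  15.1] [ 0.171 -0.039] th -66.56038493023426 C [604.9  78.9]
3 [577.8  14. ] [ 0.173 -0.027] th -62.560384930234264 C [607.3  80. ]
4 [584.8  13.5] [ 0.175 -0.015] th -58.560384930234264 C [609.6  81.3]
5 [591.8  13.4] [ 0.175 -0.002] th -54.560384930234264 C [611.8  82.8]
6 [598.8  13.7] [0.175 0.01 ] th -50.560384930234264 C [613.9  84.4]
7 [605.8  14.6] [0.174 0.022] th -46.560384930234264 C [615.9  86.1]
8 [612.7  16. ] [0.172 0.034] th -42.560384930234264 C [617.7  88. ]
9 [619.4  17.8] [0.169 0.046] th -38.560384930234264 C [619.5  90.1]
10 [626.   20.1] [0.165 0.058] th -34.560384930234264 C [621.   92.2]
```

>>> {"api": "jog_arm", "payload": {"motion": "0.17 -0.04 0 0 0 0.3 1; 0.17 -0.03 0 0 0 0.5 1; 0.17 -0.03 0 0 0 0.5 1; 0 0 0 0 0 0 1"}}

```text
clock: 14.15
tool_pos: [580.9, 16.7, 39.0]
orientation: [-0.249, 0.968, 0.004, -0.009]
wrist_force: [-1.7, -3.0, -0.7]
gripper_width: 0.001
```

```bash
python3 look.py 11
```

```text
[580.9  16.7  39. ] 14.15
```

View pics/scene11c.png

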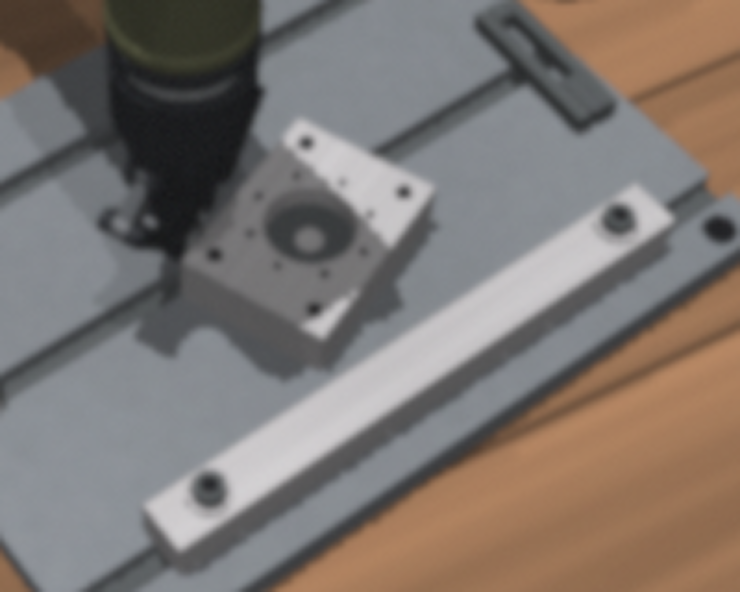

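View pics/side11c.png

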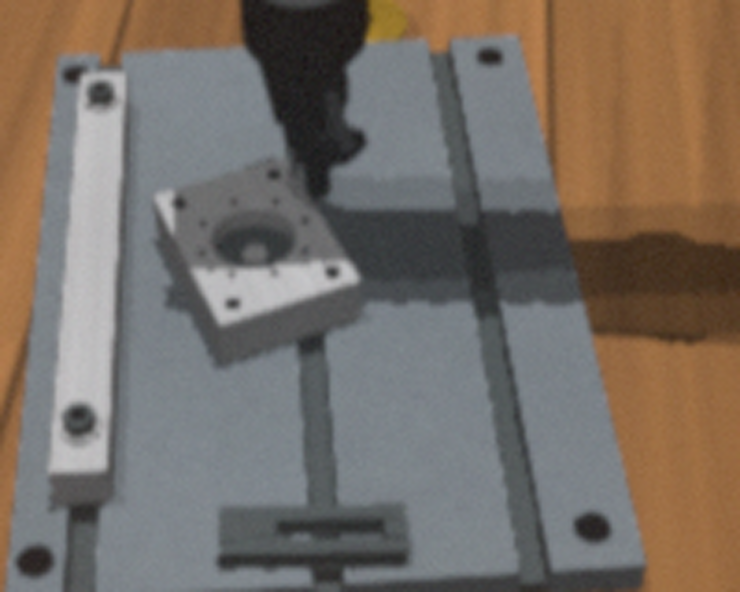

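```bash
python3 - <<'E'
from cur import *
cur([(297,117),(436,188),(322,343),(184,256)],[(360,280),(222,325),(153,195),(276,157)],-60,-45,38,-4,12)
E
```

```text
C [609.1  79.9] th -61.0 rms px 0.86
corner dist to fence [147.1  62.8  20.9 105.3] along [ 42.5  73.9 -38.6 -69.9] rel ang 20.412368348152597
tool in die [ 41.2826158  -55.32441001] -x dir 28.819377398978595 want 29.0123683481526
start [537.9  91.8] cur [580.8  17.   39.2] delta/40 [-1.07  1.87]
1 [541.3  98. ] [0.084 0.154] th -64.98763165184741 C [611.5  81.1]
2 [545.1 103.9] [0.095 0.147] th -68.98763165184741 C [613.9  82.1]
3 [549.3 109.5] [0.105 0.14 ] th -72.98763165184741 C [616.4  83. ]
4 [553.8 114.8] [0.114 0.133] th -76.98763165184741 C [619.   83.7]
5 [558.8 119.8] [0.123 0.124] th -80.98763165184741 C [621.6  84.2]
6 [564.  124.4] [0.132 0.116] th -84.98763165184741 C [624.2  84.5]
7 [569.6 128.7] [0.139 0.106] th -88.98763165184741 C [626.9  84.7]
8 [575.5 132.5] [0.147 0.096] th -92.98763165184741 C [629.5  84.6]
9 [581.6 135.9] [0.153 0.086] th -96.98763165184741 C [632.2  84.4]
10 [587.9 138.9] [0.158 0.075] th -100.98763165184741 C [634.8  84. ]
11 [594.5 141.5] [0.163 0.064] th -104.98763165184741 C [637.4  83.4]
12 [601.1 143.5] [0.167 0.052] th -108.98763165184741 C [639.9  82.6]
```

>>> {"api": "jog_arm", "payload": {"motion": "-0.35 -0.19 0 0 0 0 1; -0.23 0.48 0 0 0 0 1; -0.24 0.48 0 0 0 0 1; -0.23 0.49 0 0 0 0 1; -0.24 0.49 0 0 0 0 1; 0 0 0 0 0 0 1"}}

```text
clock: 14.85
tool_pos: [529.0, 92.4, 40.5]
orientation: [-0.252, 0.968, 0.005, -0.007]
wrist_force: [-0.1, -0.7, 1.0]
gripper_width: 0.005
```

>>> {"api": "jog_arm", "payload": {"motion": "0.05 -0.1 0 0 0 0 1; 0.1 0.04 0 0 0 0 1; 0.08 0.04 0 0 0 0 1; 0.08 0.15 0 0 0 -0.5 1; 0.1 0.15 0 0 0 -0.5 1; 0.1 0.14 0 0 0 -0.5 1; 0.11 0.13 0 0 0 -0.5 1; 0.12 0.12 0 0 0 -0.5 1; 0.13 0.12 0 0 0 -0.5 1; 0.14 0.11 0 0 0 -0.5 1; 0.15 0.1 0 0 0 -0.5 1"}}

```text
clock: 15.95
tool_pos: [573.8, 127.2, 39.1]
orientation: [0.029, 1.0, 0.005, -0.01]
wrist_force: [-7.7, -0.3, 3.8]
gripper_width: 0.004
```

```bash
python3 look.py 12
```

```text
[573.8 127.2  39.1] 15.95
```

View pics/scene12c.png

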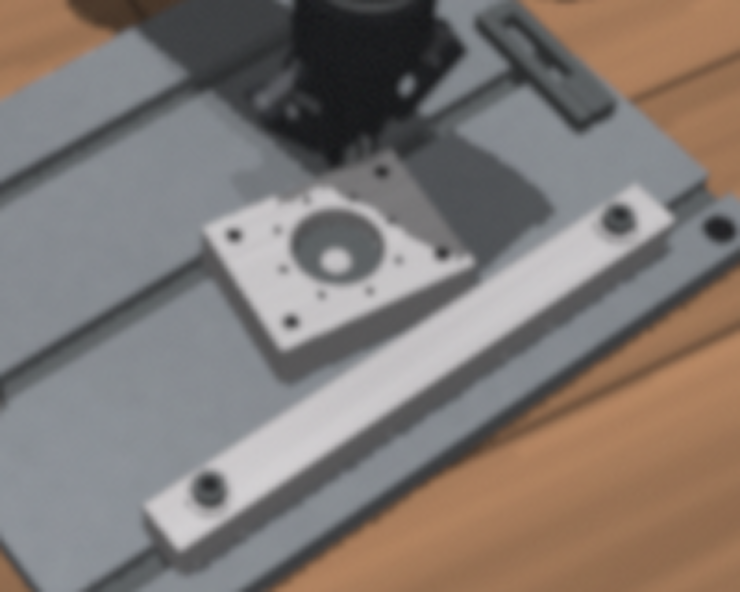

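View pics/side12c.png

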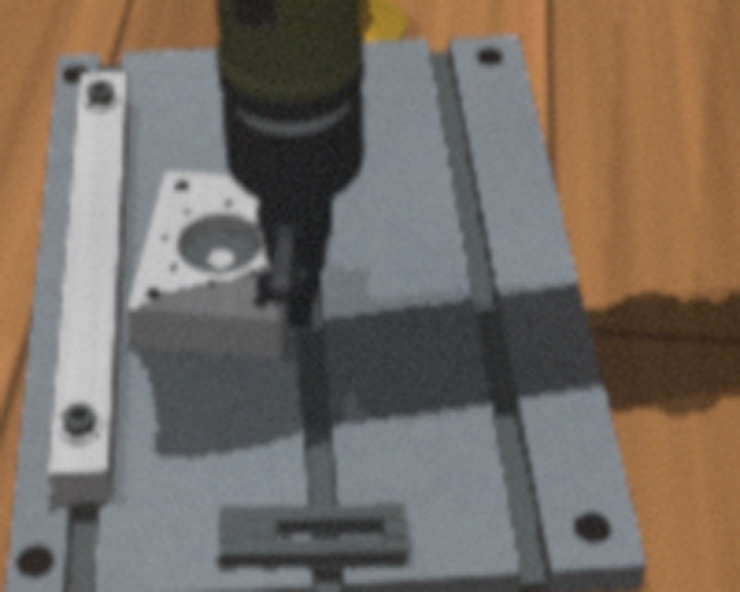

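```bash
python3 - <<'E'
from cur import *
cur([(398,150),(475,263),(282,354),(203,228)],[None,(132,312),(163,170),None],-95,-45,38,-4,5)
E
```

```text
C [629.1  87. ] th -90.6 rms px 0.74
corner dist to fence [ 98.    9.2  28.3 117.2] along [ 72.5  58.1 -60.3 -46. ] rel ang -9.173460287362161
tool in die [-40.43653461 -54.18461689] -x dir -3.0905534206998553 want -0.5734602873621668
start [573.1 132.6] cur [575.4 128.   39.1] delta/40 [-0.06  0.11]
1 [579.  136.3] [0.149 0.092] th -94.57346028736217 C [631.8  86.9]
2 [585.3 139.5] [0.155 0.081] th -98.57346028736217 C [634.4  86.6]
3 [591.7 142.4] [0.16 0.07] th -102.57346028736217 C [637.   86.1]
4 [598.3 144.7] [0.165 0.059] th -106.57346028736217 C [639.6  85.5]
5 [605.  146.6] [0.169 0.047] th -110.57346028736217 C [642.1  84.6]
```

>>> {"api": "jog_arm", "payload": {"motion": "0.13 0.09 0 0 0 -0.2 1; 0.12 0.04 0 0 0 -0.2 1; 0 0 0 0 0 0 1"}}

```text
clock: 16.35
tool_pos: [582.8, 132.6, 38.7]
orientation: [0.054, 0.998, 0.005, -0.01]
wrist_force: [-9.0, 1.0, 4.2]
gripper_width: 0.0
```

```bash
python3 look.py 13
```

```text
[582.8 132.6  38.7] 16.35
```

View pics/scene13c.png

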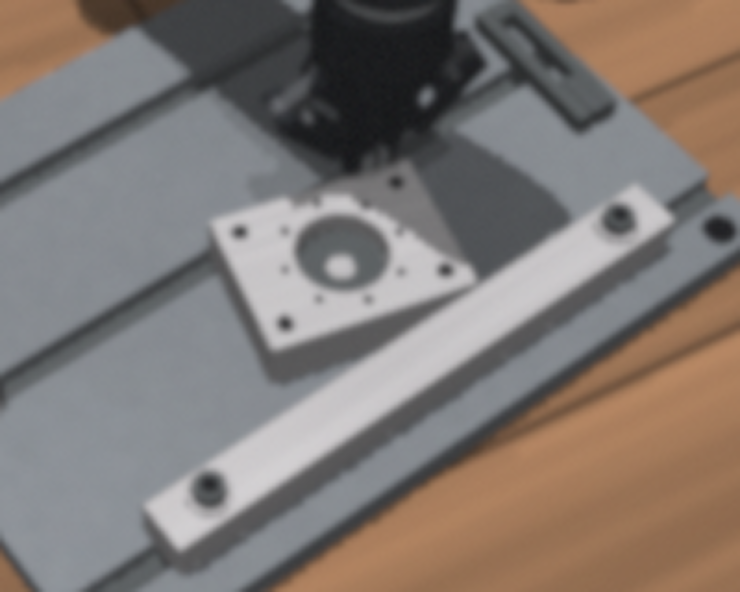

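View pics/side13c.png

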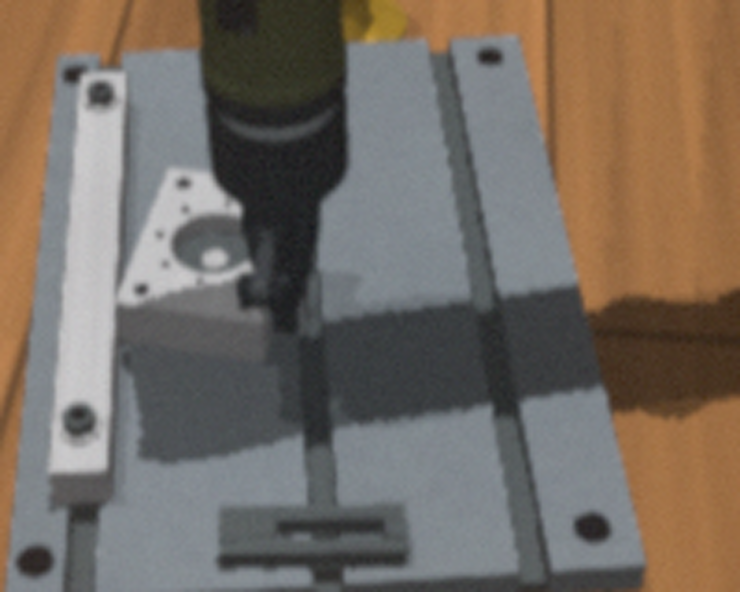

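```bash
python3 - <<'E'
from cur import *
cur([(413,162),(480,275),(274,354),(209,225)],[None,(120,308),(167,168),None],-98,30,-57,3,6)
E
```

```text
C [632.9  87.6] th -95.3 rms px 0.93
corner dist to fence [ 88.6   1.3  30.1 117.5] along [ 75.1  53.5 -63.  -41.4] rel ang -13.91533555047215
tool in die [-40.12666839 -53.98751942] -x dir -6.177394861782281 want -5.315335550472156
start [573.8  63. ] cur [582.8 132.6  38.7] delta/40 [-0.22 -1.74]
1 [578.2  59.7] [ 0.109 -0.081] th -92.31533555047216 C [635.9  87.4]
2 [582.7  56.7] [ 0.113 -0.076] th -89.31533555047216 C [638.8  87.4]
3 [587.4  53.9] [ 0.117 -0.07 ] th -86.31533555047216 C [641.8  87.5]
4 [592.2  51.4] [ 0.12  -0.063] th -83.31533555047216 C [644.8  87.8]
5 [597.1  49.1] [ 0.123 -0.057] th -80.31533555047216 C [647.7  88.2]
6 [602.1  47.1] [ 0.126 -0.05 ] th -77.31533555047216 C [650.7  88.8]
```

>>> {"api": "jog_arm", "payload": {"motion": "-0.4 0.04 0 0 0 0 1; -0.03 -0.48 0 0 0 0 1; -0.02 -0.48 0 0 0 0 1; -0.02 -0.48 0 0 0 0 1; 0 -0.3 0 0 0 0 1; 0 0 0 0 0 0 1"}}

```text
clock: 17.05
tool_pos: [568.0, 61.9, 39.9]
orientation: [0.056, 0.998, 0.005, -0.006]
wrist_force: [0.5, 0.1, 0.1]
gripper_width: -0.004
```

>>> {"api": "jog_arm", "payload": {"motion": "0.08 0 0 0 0 0 1; 0.07 0 0 0 0 0 1; 0.11 -0.08 0 0 0 0.38 1; 0.11 -0.08 0 0 0 0.38 1; 0.12 -0.07 0 0 0 0.38 1; 0.1 -0.05 0 0 0 0.3 1; 0 0 0 0 0 0 1"}}

```text
clock: 17.75
tool_pos: [588.6, 54.5, 39.1]
orientation: [-0.047, 0.999, 0.005, -0.01]
wrist_force: [-5.2, -1.5, 3.3]
gripper_width: -0.002
```

```bash
python3 look.py 14
```

```text
[588.6  54.5  39.1] 17.75
```

View pics/scene14c.png

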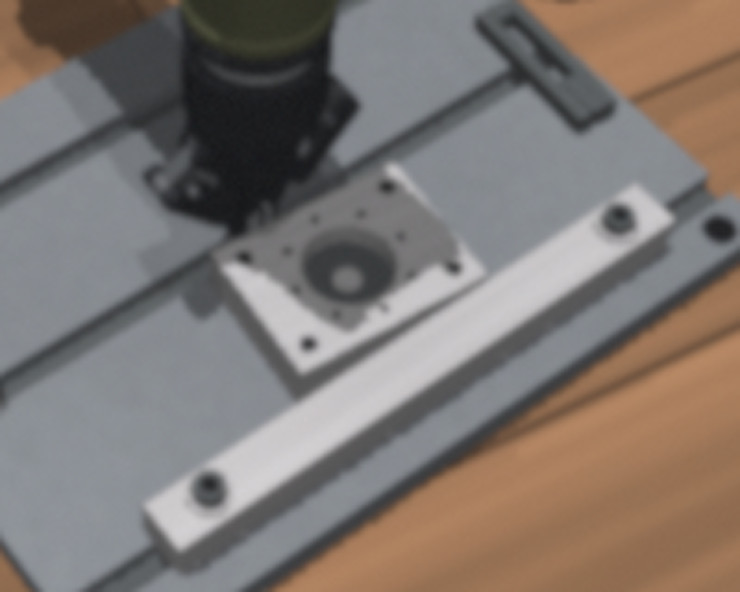

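View pics/side14c.png

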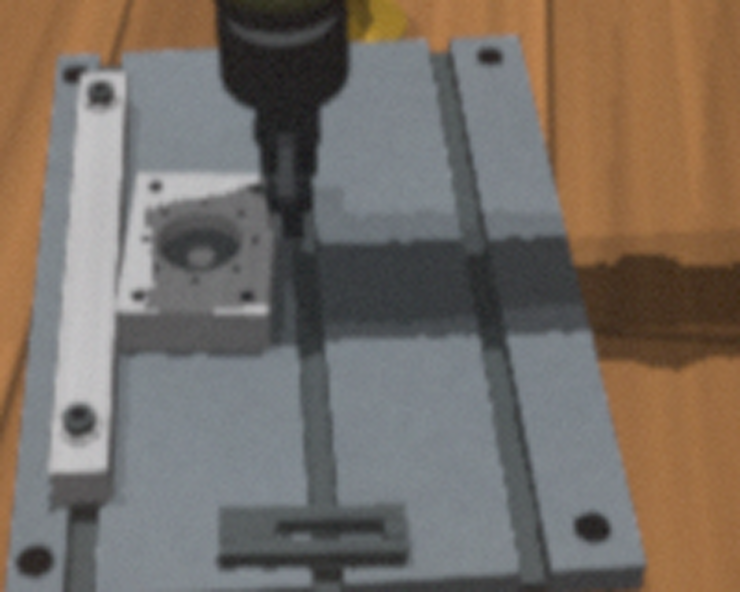

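```bash
python3 - <<'E'
from cur import *
cur([(390,164),(485,273),(303,375),(212,258)],[(268,308),(117,312),(138,174),None],-85,32,-55,2,6)
E
```

```text
C [641.9  84.4] th -85.2 rms px 0.59
corner dist to fence [91.8  2.  10.  99.8] along [ 64.4  58.5 -61.3 -55.3] rel ang -3.799717137056021
tool in die [ 25.39328377 -55.65991048] -x dir 5.3737197575067235 want 4.800282862943973
start [588.3  47.8] cur [588.6  54.5  39.1] delta/40 [-0.01 -0.17]
1 [591.5  46.2] [ 0.081 -0.041] th -83.19971713705603 C [643.9  84.6]
2 [594.8  44.6] [ 0.082 -0.039] th -81.19971713705603 C [645.8  84.9]
3 [598.1  43.2] [ 0.083 -0.036] th -79.19971713705603 C [647.6  85.2]
4 [601.5  41.9] [ 0.084 -0.033] th -77.19971713705603 C [649.5  85.6]
5 [604.9  40.7] [ 0.085 -0.03 ] th -75.19971713705603 C [651.4  86.1]
6 [608.4  39.6] [ 0.086 -0.027] th -73.19971713705603 C [653.2  86.6]
```

>>> {"api": "jog_arm", "payload": {"motion": "-0.15 0 0 0 0 0 1; 0 -0.3 0 0 0 0.3 1; 0 0 0 0 0 0 1; 0.1 0.01 0 0 0 0 1; 0.08 0 0 0 0 0 1; 0.07 0 0 0 0 0.1 1; 0.06 0 0 0 0 0 1"}}

```text
clock: 18.55
tool_pos: [594.5, 41.4, 39.2]
orientation: [-0.074, 0.997, 0.004, -0.011]
wrist_force: [-8.6, -3.3, 5.5]
gripper_width: -0.002
```

>>> {"api": "jog_arm", "payload": {"motion": "0.05 0.01 0 0 0 0 1; 0.05 0.01 0 0 0 0 1"}}

```text
clock: 18.75
tool_pos: [598.1, 41.2, 38.9]
orientation: [-0.073, 0.997, 0.004, -0.011]
wrist_force: [-8.6, -4.5, 4.1]
gripper_width: 0.0
```

>>> {"api": "jog_arm", "payload": {"motion": "0.05 0.01 0 0 0 0 1; 0.05 0.01 0 0 0 0 1"}}

```text
clock: 18.95
tool_pos: [598.2, 41.6, 38.3]
orientation: [-0.073, 0.997, 0.004, -0.015]
wrist_force: [-20.4, -5.8, 11.7]
gripper_width: 0.001
```

>>> {"api": "jog_arm", "payload": {"motion": "-0.3 -0.04 0 0 0 0 1; -0.5 0.3 0.1 0 0 0 1; 0 0 0 0 0 0 1"}}

```text
clock: 19.25
tool_pos: [571.7, 57.0, 44.0]
orientation: [-0.075, 0.997, 0.006, -0.007]
wrist_force: [-0.4, 1.0, -1.1]
gripper_width: -0.001
```

```bash
python3 look.py 15
```

```text
[571.7  57.   44. ] 19.25
```

View pics/scene15c.png

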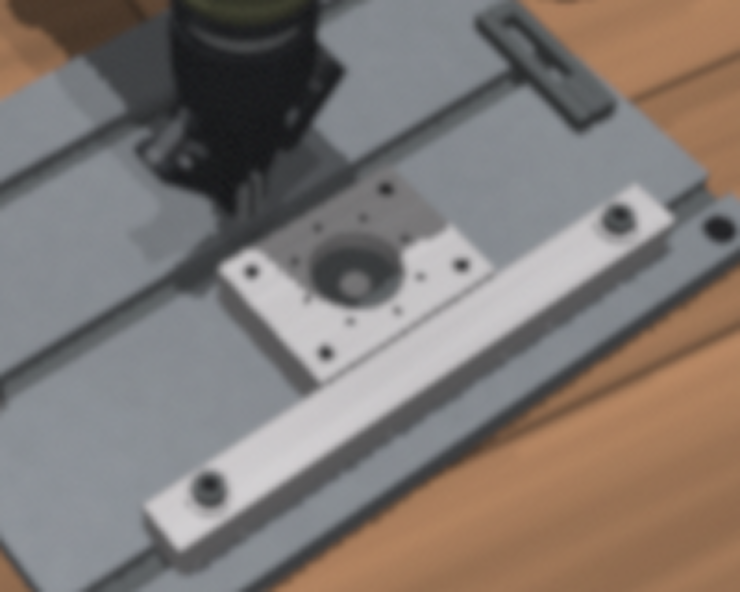

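View pics/side15c.png

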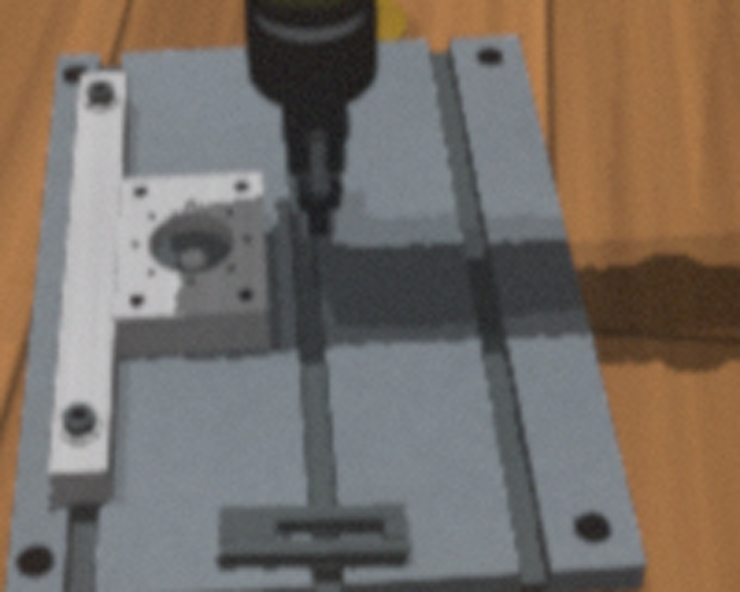

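>>> {"api": "jog_arm", "payload": {"motion": "0 0.45 -0.1 0 0 0 1; 0 0.45 0 0 0 0 1; 0.02 0.43 0 0 0 0 1; 0 0 0 0 0 0 1; 0.12 0.02 0 0 0 0 1; 0.1 0.02 0 0 0 0 1"}}

```text
clock: 19.95
tool_pos: [583.8, 107.2, 39.8]
orientation: [-0.073, 0.997, 0.005, -0.007]
wrist_force: [0.6, -0.4, 0.2]
gripper_width: -0.002
```

>>> {"api": "jog_arm", "payload": {"motion": "0.05 0.01 0 0 0 0 1; 0.05 0.01 0 0 0 0 1"}}

```text
clock: 20.15
tool_pos: [587.3, 108.6, 39.8]
orientation: [-0.073, 0.997, 0.005, -0.007]
wrist_force: [-0.1, -0.3, -0.5]
gripper_width: 0.001
```

>>> {"api": "jog_arm", "payload": {"motion": "0 0.15 0 0 0 0 1; 0.05 0.01 0 0 0 0 1; 0.05 0.01 0 0 0 0 1"}}

```text
clock: 20.45
tool_pos: [586.8, 116.2, 39.1]
orientation: [-0.074, 0.997, 0.005, -0.012]
wrist_force: [-12.0, -2.3, 7.7]
gripper_width: -0.002
```

>>> {"api": "jog_arm", "payload": {"motion": "0.05 0.01 0 0 0 0 1; 0.03 0 0 0 0 0 1"}}

```text
clock: 20.65
tool_pos: [586.7, 116.3, 38.4]
orientation: [-0.074, 0.997, 0.004, -0.015]
wrist_force: [-19.4, -3.4, 12.4]
gripper_width: 0.0
```

>>> {"api": "jog_arm", "payload": {"motion": "0.05 0.01 0 0 0 0 1; 0.05 0.01 0 0 0 0 1; 0 0 0 0 0 0 1"}}

```text
clock: 20.95
tool_pos: [586.5, 116.4, 37.4]
orientation: [-0.074, 0.997, 0.003, -0.02]
wrist_force: [-26.2, -4.7, 14.1]
gripper_width: 0.0
```

>>> {"api": "jog_arm", "payload": {"motion": "-0.3 -0.04 0 0 0 0 1; -0.3 -0.2 0.1 0 0 0 1; 0 -0.5 0 0 0 0 1; 0.05 -0.5 0 0 0 0 1; 0.05 -0.4 -0.05 0 0 0 1; 0.1 -0.25 0 0 0 0 1; 0 0 0 0 0 0 1"}}

```text
clock: 21.65
tool_pos: [582.7, 40.1, 41.7]
orientation: [-0.072, 0.997, 0.005, -0.007]
wrist_force: [0.3, 0.7, 0.1]
gripper_width: -0.002
```

Now re-press the other end (contact expected at x≈598).

>>> {"api": "jog_arm", "payload": {"motion": "0.12 0.02 -0.03 0 0 0 1; 0.12 0.02 0 0 0 0 1; 0.08 0.01 0 0 0 0 1; 0.06 0.01 0 0 0 0 1; 0.05 0.01 0 0 0 0 1"}}

```text
clock: 22.15
tool_pos: [597.8, 45.3, 40.3]
orientation: [-0.074, 0.997, 0.005, -0.009]
wrist_force: [-7.7, -0.3, 3.9]
gripper_width: -0.002
```

>>> {"api": "jog_arm", "payload": {"motion": "0.05 0.01 0 0 0 0 1; 0.05 0.01 0 0 0 0 1; 0 0 0 0 0 0 1"}}

```text
clock: 22.45
tool_pos: [597.7, 45.2, 39.5]
orientation: [-0.074, 0.997, 0.005, -0.013]
wrist_force: [-13.3, -1.4, 7.4]
gripper_width: 0.001
```

>>> {"api": "jog_arm", "payload": {"motion": "-0.4 -0.06 0 0 0 0 1; -0.6 -0.1 0.3 0 0 0 1; -0.5 0 0.8 0 0 0 1; -0.3 -0.3 0.9 0 0 0 1; 0 -0.8 0.5 0 0 0 1; 0 -0.8 0 0 0 0 1; 0 -0.8 0 0 0 0 1; 0 0 0 0 0 0 1"}}

```text
clock: 23.25
tool_pos: [531.1, -74.8, 141.1]
orientation: [-0.07, 0.998, 0.004, -0.007]
wrist_force: [-0.3, -0.0, 0.2]
gripper_width: 0.005
```

```bash
python3 look.py 16; python3 - <<'E'
from h import *
a=cv2.imread('pics/scene16.png')[205:275,265:360]; b=cv2.imread('pics/side16.png')[195:265,195:290]
cv2.imwrite('pics/fin.png',np.vstack([cv2.resize(x,None,fx=8*.53*2*.95,fy=4.2,interpolation=cv2.INTER_CUBIC) for x in (a,b)]))
E
```

```text
[531.1 -74.8 141.1] 23.25
```

View pics/scene16.png

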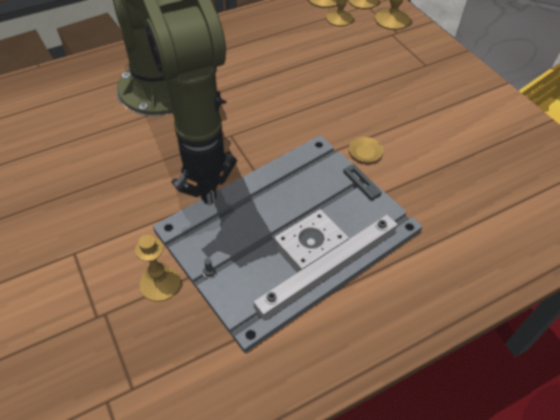

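View pics/scene16c.png

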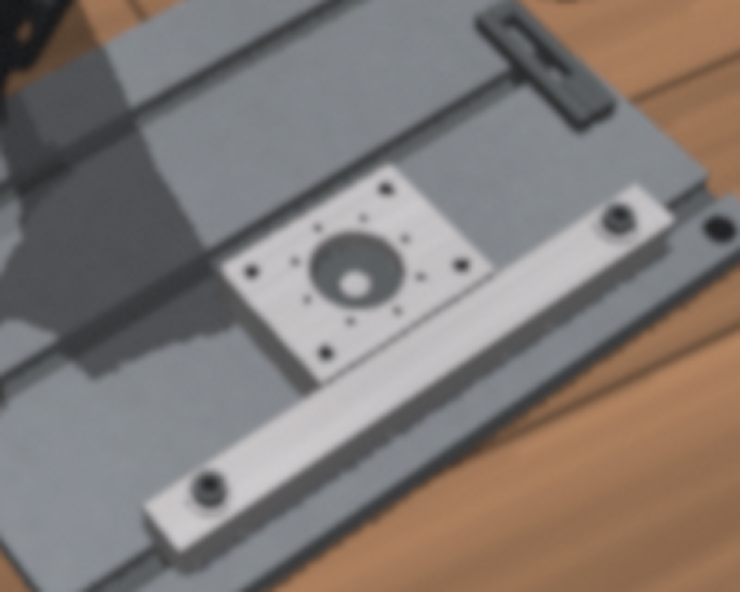

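View pics/side16c.png

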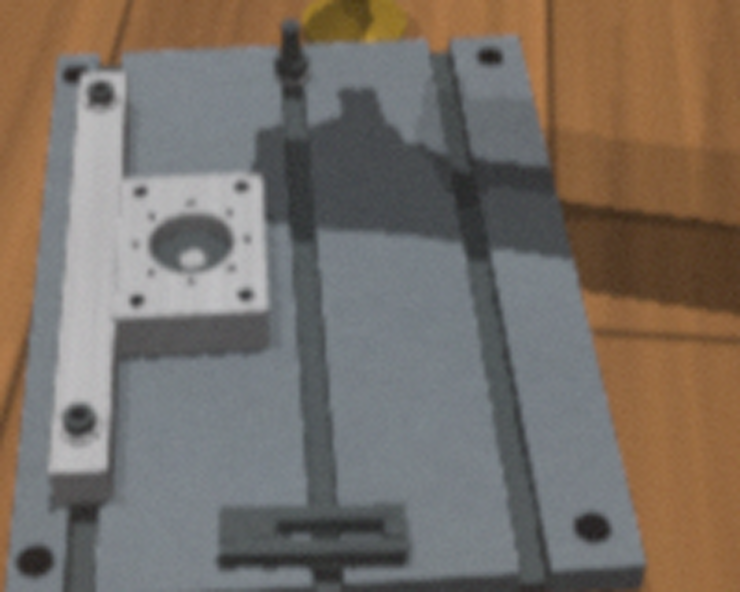

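```bash
python3 - <<'E'
from fit import *
fit([(392,166),(492,268),(320,384),(220,266)],[(267,312),(115,317),(122,179),(263,174)],-82)
for c,u in (('scene',(S((147,508)),S((637,183)))),('side',(D((125,73)),D((108,470))))):
    a,b=[ray(c,x,54) for x in u]; d=b-a; print(c,np.degrees(np.arctan2(d[1],d[0])))
for c in ('scene','side'):
    for t in ('clamp_strap','drip_pan','candlestick'): 
        r=nets.recognise(c,t); print(c,t,r[0] if r else None)
E
```

```text
C [646.2  87.5] th -81.8 rms px 0.5
corner dist to fence [90.8  0.8  1.7 91.7] along [ 64.3  63.6 -56.4 -55.7] rel ang -0.4323766881165625
scene 99.10366435722275
side 98.97686709432894
scene clamp_strap {'extent': [344.5, 166.2, 380.8, 201.1], 'score': 0.91}
scene drip_pan {'extent': [352.5, 137.6, 384.1, 161.6], 'score': 0.98}
scene candlestick {'extent': [134.0, 235.9, 179.4, 302.0], 'score': 0.96}
side clamp_strap {'extent': [241.5, 296.2, 296.4, 314.0], 'score': 0.89}
side drip_pan {'extent': [296.0, 330.8, 339.5, 367.9], 'score': 0.8}
side candlestick {'extent': [264.4, 119.0, 292.4, 169.2], 'score': 0.74}
```

```bash
python3 -c "
from h import *
order.close_job(); print(monitor.get_obs()['clock'])"
```

```text
the job is handed in; nothing more can be done
the job is handed in; nothing more can be done
```

I squared the die block up to the fence and handed the job in at about 24 s. As far as I can measure, one long side lies flush against the fence over its full length.

**How it was pushed:** I used the closed fingertips on the block's outer side only. I began at the end farther from the fence, turned the block about 85°, then alternated ends. The last pushes seated each end in turn with 13–26 N.

**Last checks:**
- **Contact:** both ends stopped dead when pressed. The tool positions at the two contacts put the pushed side at 98.8–98.9°, against 99.0–99.1° for the fence in the last pictures.
- **Camera:** my corner fit gave gaps of 0.8 and 1.7 mm and about 0.4° of skew. That is within its error of 1–2 mm and about 1°, but it does not by itself prove zero gap.
- **Bystanders:** the strap, pan and candlestick show no movement beyond the networks' scatter. I backed the arm off and it was touching nothing.

**What went wrong:**
- **Fingertip height:** the pictures showed the tips only about 5 mm ahead of the TCP, not 25. My first approach therefore passed over the block's corner without touching or moving it, as far as I could see, so I lowered the tool.
- **Gripper direction:** the first contact on the side showed 6 N upward. I backed off, turned the gripper 90° and pushed from there.

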